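Load the air bath with reference standards

ROBOT

A 6-joint arm with a two-finger parallel gripper is mounted at the origin on the work surface. World frame = base frame: x ahead of the robot, y to its left, z up, the work surface at z = 0. Lengths are in m, angles in rad, forces in N, time in s.
With the tool pointing down it reaches from about 0.25 to 0.775 m from the base axis. Payload 4 kg.
Tool frame: the origin (TCP) lies on the centre line of the jaws, within the pads' length; the fingertips stand robot.tips_ahead ahead of it and the grasp point (between the pads) lies 8 mm behind it (robot.tips_ahead is the distance from the TCP to the fingertips, in m); z points along the fingers, y is the line along which they close (so a half turn about z gives the same grasp; the last joint's range is limited). The gripper opens to 94 mm and grips with 3 to 60 N. Pads are 16 mm wide; open, the fingers measure 119 mm over their backs; the gripper's body (75 mm by 177 mm) begins 78 mm behind the grasp point.
Start: joints at [1.009, 0.087, 1.371, -0, 1.684, -0.103], TCP at [0.244, 0.493, 0.217] pointing down, gripper open.
Joint ranges: [-3.1, 3.1], [-0.76, 2.03], [0.27, 2.55], [-1.08, 4.22], [0.17, 2.65], [-2.57, 2.57]. Speed limits (rad/s): [2.79, 2.79, 3.14, 3.14, 3.14, 3.14].

INTERFACE

Orientations are given as [roll, pitch, yaw] about the fixed x, y, z axes, in that order (R = Rz(yaw) Ry(pitch) Rx(roll)).
In Python, from bench import robot, snapshot, close_job, spotter gives the robot as it stands. The module is installed in compiled form; this text tells all that it offers.
- The arm moves only by the tool servo_tool, never from a script. Its argument "commands" is one flat list of numbers, 7 for each row, row after row: the shift along the tool's x, y, z in m, then the turn, a rotation vector about the tool's x, y, z in degrees, then the finger opening in m, from 0 to 0.094. In form: [x, y, z, ax, ay, az, grip, x, y, z, ax, ay, az, grip, ...]. A call has 1 to 10 rows; each row is the pose to reach, as a shift and turn from the pose commanded when the call began, along the tool's axes at that moment; what a row does not reach only later rows make up. A row lasts 1/8 s, in which the tool goes at most 62.5 mm and 10.7 degrees, less where a joint would pass 70% of its speed; a pose out of reach is approached as far as the arm can. A call with a gripper value outside its range is refused whole. The fingers move at their own pace and stop on an object; the grip force is fixed at half the most. Time passes only in rows, so rows that repeat a pose let the fingers close. It gives the time, the measured TCP pose, the force, the opening and the grip force at its end, in the units of the state.
- robot.get_obs(): the state, without advancing time (a new reading comes with each control period).
- snapshot(name): name is "scene" or "side" or "wrist"; returns a dict with "img" (400x640x3 uint8, blue, green, red), "camera_matrix" (3x3 intrinsics, pixels), "k1" (the pictures are not rectified: a ray, as slopes to the right and down, at radius r is drawn at 1 + k1 r^2 times it, then the intrinsics apply), "extrinsics" (4x4, takes a point from camera to world coordinates); the wrist camera has in their place "hand_eye" (4x4, takes a point from camera to tool coordinates, whose origin is the TCP and whose axes are the flange's). Camera axes: x right, y down, z forward; pixel columns grow to the right and rows downward; lengths in m; the calibration is good to about 2 mm. A picture is of the moment at which its call begins: read the wrist's pose just before it. There is no depth.
- close_job(): hands the job in; it is judged then, once.
Trained networks look in a picture, given as the dict that the camera call returned (one of the last four; its "shot" number tells which), for a name from the list of things; names that differ only in an ending like _2 or _b are one class to them, and where a whole thing is asked for, a point or a joint stands for the part that bears it (a point fixed in the world has none). Each returns a list of dicts, best first, with "conf" (0 to 1); they miss things now and then, are a little off and sometimes report something else, mostly with a low value. They report only what shows in the picture. A call takes as long as a camera call. They do not tell look-alikes from the thing itself.
- spotter.trace(name, picture): "region" (400x640 bool, what is visible of it) and "box" ([left, top, width, height] in pixels, round what is visible of it).
The state is a dict: "time": time; "joint_positions": joint angles; "qvel": joint speeds; "joint_torque": joint torques, N m; "tool_pos": TCP position; "ee_rot": TCP orientation; "wrist_force": force on the tool from outside, world axes, zero at the start; "wrist_torque": the same for the moment, N m; "width": finger opening in m; "finger_force": force on a finger pad.
Only numpy, scipy, OpenCV 4.12 (cv2) and the standard library are available. Lean on these libraries where they do the work, as an engineer would, in place of code of your own. Each camera call takes 0.05 s, during which the arm holds its last target. There are 200 camera calls.

TASK

Shut the air supply of the blue air bath with its red quarter-turn handle while the bath is still empty. With the air shut, pack every reference standard on the bench (the square boxes, round cans and the long green box) into the bath, all upright and flat on its floor side by side, so that they all fit; then turn the air fully on again. Leave the hand-held meter, mug and screwdriver where they are.

Things in the scene. Friction and masses are not known exactly. Their poses are not given: they have to be found in the camera images.
- bath: Fixed blue open box, outer 158 (its x) x 229 (its y) x 58 mm high; walls and floor 8 mm; well inside 142 x 213 x 50 mm deep: 2 x 3 places for 64 mm items, 7 mm apart (x = -35.5, 35.5; y = -71, 0, 71); the long box takes two. Origin: under the well's centre, on the bench. A grey deck as wide and high, with the handle, adjoins the +y end (to y = 210); a pipe stub juts 50 mm from its +x side.
- well_floor (a point): Centre of the well's inner floor, 8 mm above the bench; axes as the bath's. Packed standards stand 10 mm above the rim and their fins or knobs 46 mm above it, so beside packed neighbours open the fingers to no more than about 45 mm.
- air_handle (a joint): Quarter-turn air handle on the deck, vertical axis. 0 = shut (arm points along the bath's -x, over the red mark, across the bath's length); 1.571 = fully on (arm points along the bath's +y, away from the well, over the green mark). Growing values turn clockwise seen from above. Hard stops at both ends; stays where it is left; needs about 4 N at the grip.
- handle_axis (a point): Point on the handle's turning axis, at grip height (89 mm above the bench); in the bath frame x = 20, y = 155 mm; axes as the bath's.
- handle_grip (a point): Point on the handle's red arm, 55 mm from the axis, 89 mm above the bench. The arm is 14 mm wide and 30 mm high (74 to 104 mm above the bench, 16 mm of air between it and the deck) and reaches from the hub (radius 16 mm, same top) to 75 mm from the axis. The point's x axis points along the arm to the hub, z up.
- block_a: Mid-grey square box standard, 64 x 64 x 60 mm high. On the middle of its lid an upright black grip fin, 44 mm long (body x), 18 mm across (body y), 36 mm high (top 96 mm above the underside), and four 10 mm terminals near the lid's corners, beside the fin's ends. Origin: centre of the underside; z up. Grip the fin from above across its 18 mm; about 0.35 kg. May be absent.
- block_b: Grey painted square box standard, 64 x 64 x 60 mm high. On the middle of its lid an upright black grip fin, 44 mm long (body x), 18 mm across (body y), 36 mm high (top 96 mm above the underside), and four 10 mm terminals near the lid's corners, beside the fin's ends. Origin: centre of the underside; z up. Grip the fin from above across its 18 mm; about 0.35 kg. May be absent.
- block_c: Yellow square box standard, 64 x 64 x 60 mm high. On the middle of its lid an upright black grip fin, 44 mm long (body x), 18 mm across (body y), 36 mm high (top 96 mm above the underside), and four 10 mm terminals near the lid's corners, beside the fin's ends. Origin: centre of the underside; z up. Grip the fin from above across its 18 mm; about 0.35 kg. May be absent.
- can_a: Brass-coloured standing can with a black band, 64 mm diameter and 60 mm high, with a black round knob on the middle of its lid (22 mm diameter, 36 mm high, top 96 mm above the underside) and two small terminals 10 mm high at 21 mm from the knob's axis. Origin: centre of the underside; z up. Grip the knob from above; about 0.4 kg. May be absent.
- can_b: Aluminium-coloured standing can with a black band, 64 mm diameter and 60 mm high, with a black round knob on the middle of its lid (22 mm diameter, 36 mm high, top 96 mm above the underside) and two small terminals 10 mm high at 21 mm from the knob's axis. Origin: centre of the underside; z up. Grip the knob from above; about 0.4 kg. May be absent.
- decade: Long green box standard, 135 mm (its x) x 64 mm (its y), 60 mm high, with the same black grip fin on the middle of its lid (44 mm along x, 18 mm across along y, top 96 mm above the underside) and eight small terminals 10 mm high. Origin: centre of the underside; z up. About 0.6 kg. Always present.
- meter: Bystander: yellow hand-held multimeter lying on its back, 80 x 170 x 36 mm; origin at the centre of its underside.
- mug: Bystander: white mug, 80 mm diameter, 95 mm high, handle at its +y; origin at the centre of its underside.
- screwdriver: Bystander: screwdriver lying along its x axis; origin on the bench under its middle.
Things that resemble listed ones, but are neither listed nor needed, are in the scene too. What is shaped like the can_b but orange or purple is not meant.

How it is judged:
By the outcome, as a careful person would: the job done as asked, in the order asked, and still so for the second after the job is handed in, with the robot touching nothing.
Of block_a, block_b, block_c, can_a, can_b only 3 to 4 are there at a start; the rules pass over those that are not, and their reading is None.
At some moment in a run one of block_a, block_b, block_c, can_a, can_b, decade may be knocked a few centimetres aside while the robot is not near it.
It also fails if it takes over 210 s, if anything falls off the work surface, if the arm or the gripper's body presses on something with over 40 N, if the wrist force passes 120 N, or if a joint passes its speed limit or range.

## Working session

There is one attempt and no reset: what is moved stays moved. The work goes in short steps, Python scripts to look and compute and a tool call to move; the robot and the scene stay as the last step left them, time stands still between calls to the robot, and variables do not carry over. Pictures are saved under pics/ and viewed, at most 14 in all, crops included, and the job is handed in when it is done.

Besides the shell and the picture viewer there is one more tool, called after "Request:" by a JSON object that holds its "name" and its "arguments", one argument or row to a line. servo_tool: Moves the arm, as the interface text tells. Its arguments: {"type":"object","properties":{"commands":{"type":"array","items":{"type":"number"}}},"required":["commands"]}

```bash
mkdir -p pics
cat > h.py <<'E'
import numpy as np, cv2
from bench import robot, snapshot, close_job, spotter
from scipy.spatial.transform import Rotation as R
def pose():
    o=robot.get_obs(); T=np.eye(4); T[:3,3]=o["tool_pos"]
    r=np.array(o["ee_rot"]); T[:3,:3]=R.from_euler("xyz",r).as_matrix() if r.shape==(3,) else r
    return T
def shot(name,save=None):
    T=pose(); s=snapshot(name)
    s["X"]=T@np.array(s["hand_eye"]) if name=="wrist" else np.array(s["extrinsics"])
    if save: cv2.imwrite("pics/"+save,s["img"])
    return s
def ray(s,u,v):
    K=np.array(s["camera_matrix"]); p=np.array([(u-K[0,2])/K[0,0],(v-K[1,2])/K[1,1]])
    q=p.copy()
    for _ in range(20): q=p/(1+s["k1"]*(q@q))
    d=s["X"][:3,:3]@np.array([q[0],q[1],1]); return s["X"][:3,3],d
def onz(s,u,v,z):
    o,d=ray(s,u,v); return o+d*(z-o[2])/d[2]
def proj(s,P):
    P=np.atleast_2d(P); X=np.linalg.inv(s["X"]); c=P@X[:3,:3].T+X[:3,3]
    q=c[:,:2]/c[:,2:]; q=q*(1+s["k1"]*(q**2).sum(1,keepdims=True)); K=np.array(s["camera_matrix"])
    return np.c_[q[:,0]*K[0,0]+K[0,2],q[:,1]*K[1,1]+K[1,2]]
def tri(obs):
    A=np.zeros((3,3));b=np.zeros(3)
    for s,u,v in obs:
        o,d=ray(s,u,v); d=d/np.linalg.norm(d); M=np.eye(3)-np.outer(d,d); A+=M;b+=M@o
    return np.linalg.solve(A,b)
E
python3 - <<'E'
from h import *
o=robot.get_obs(); print(o); 
try: print(robot.tips_ahead)
except Exception as e: print(e)
for n in("scene","side"):
    s=shot(n,n+"0.png"); print(n,s["X"].round(3).tolist(),s["k1"])
    for k in ["bath","air_handle","block_a","can_a","decade","meter","mug","screwdriver"]:
        print(k,[(round(d["conf"],2),[int(x) for x in d["box"]]) for d in spotter.trace(k,s)])
E
```

```text
{'time': 0.0, 'joint_positions': array([ 1.00889505e+00,  8.79311086e-02,  1.37221209e+00,  9.50436168e-06,
        1.68360005e+00, -1.03120872e-01]), 'qvel': array([-1.82151476e-03, -2.57445535e-04,  7.90989488e-04,  6.32947602e-04,
       -3.24439822e-04, -8.17910612e-05]), 'joint_torque': array([-1.12056284e-06, -3.40190399e+01, -3.02422214e+01,  7.15198182e-02,
        3.32456455e-02, -1.78451728e-04]), 'tool_pos': array([0.24330661, 0.49268357, 0.2153386 ]), 'ee_rot': array([-3.13945446e+00, -2.30774195e-04,  2.68281306e+00]), 'wrist_force': array([ 0.32363555,  0.1242305 , -0.06259586]), 'wrist_torque': array([ 0.00396496, -0.00380609, -0.01235276]), 'finger_force': 0.0, 'width': 0.09423128236471437}
0.011
scene [[0.56, 0.552, -0.618, 1.372], [0.829, -0.359, 0.429, -0.529], [0.015, -0.753, -0.658, 0.915], [0.0, 0.0, 0.0, 1.0]] -0.0678477210662072
bath [(0.72, [254, 171, 140, 106])]
air_handle [(0.89, [356, 174, 17, 23]), (0.18, [426, 145, 31, 37])]
block_a [(0.94, [361, 125, 29, 38]), (0.9, [425, 145, 31, 36])]
can_a [(0.96, [416, 169, 23, 31]), (0.89, [458, 177, 29, 40]), (0.8
[... 213 characters left out ...]
0.21, [354, 173, 21, 29])]
screwdriver [(0.98, [191, 294, 39, 65]), (0.66, [252, 174, 144, 98])]
side [[-0.999, -0.008, 0.031, 0.561], [-0.031, 0.536, -0.844, 1.002], [-0.01, -0.844, -0.536, 0.687], [0.0, 0.0, 0.0, 1.0]] -0.027383465108013618
bath [(0.87, [287, 177, 75, 71]), (0.32, [368, 290, 30, 41])]
air_handle [(0.55, [317, 201, 13, 30])]
block_a [(0.95, [312, 287, 33, 46]), (0.8, [390, 255, 28, 40])]
can_a [(0.97, [364, 288, 34, 44]), (0.8, [288, 253, 31, 40]), (0.73, [262, 306, 33, 46]), (0.72, [240, 272, 29, 48]), (0.71, [240, 214, 18, 20]), (0.63, [286, 171, 74, 78])]
decade []
meter [(0.84, [245, 181, 27, 35])]
mug [(0.97, [239, 225, 30, 50])]
screwdriver [(0.48, [269, 156, 26, 5])]
```

View pics/scene0.png

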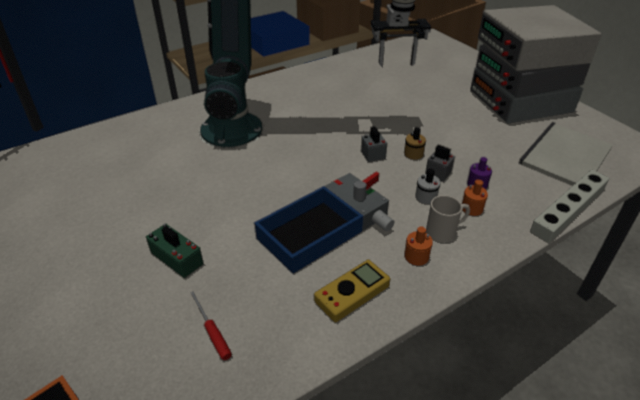

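View pics/side0.png

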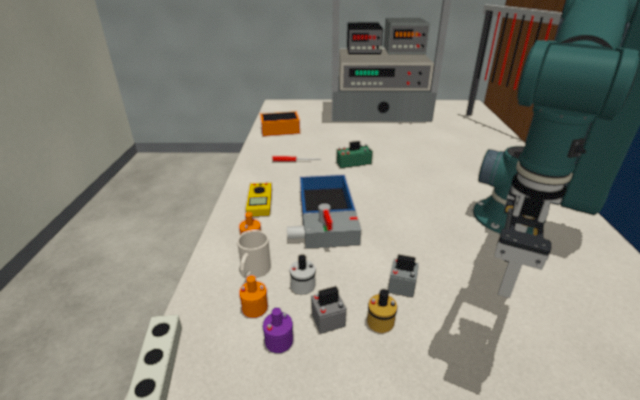

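The scene picture shows two grey boxes at (374,145) and (440,162), a brass can at (415,145), an aluminium can at (428,186), and the green decade at (175,250). The orange cans (475,200; 418,247) and the purple can (480,175) are decoys. The bath is at (320,220) and its handle points roughly along +y, so it is on.

Run:
```python
from h import *
a=shot("scene");b=shot("side")
def bx(l,t,w,h): return l+w/2,t+h/2
P={"boxA":((361,125,29,38),(390,255,28,40)),"boxB":((425,145,31,36),(312,287,33,46)),"brass":((404,127,22,32),(366,290,32,42)),
"alu":((416,169,23,31),(290,254,27,39)),"decade":((147,223,57,55),(336,141,37,26)),"handletip":((376,175,0,0),(327,211,0,0)),"hub":((360,184,0,0),(325,207,0,0))}
for k,(p,q) in P.items(): print(k,tri([(a,*bx(*p)),(b,*bx(*q))]).round(3), onz(a,*bx(*p),.045).round(3))
for n,uv in {"L":(256,225),"front":(293,256),"handle corner near":(388,207),"far":(346,175)}.items(): print(n,onz(a,*uv,.058).round(3))
for uv in [(301,178),(350,176),(360,228),(303,228)]: print(onz(b,*uv,.058).round(3))
c=cv2.resize(a["img"][105:285,235:505],None,fx=2.9,fy=2.9,interpolation=cv2.INTER_CUBIC)
cv2.imwrite("pics/crop1.png",cv2.convertScaleAbs(c,alpha=1.6))
w=shot("wrist"); print(np.array(w["hand_eye"]).round(3).tolist(),np.array(w["camera_matrix"]).round(1).tolist(),w["k1"])
```

```text
boxA [0.38  0.315 0.042] [0.387 0.312 0.045]
boxB [0.561 0.423 0.037] [0.57  0.414 0.045]
brass [0.444 0.425 0.04 ] [0.449 0.42  0.045]
alu [0.623 0.314 0.043] [0.626 0.312 0.045]
decade [ 0.467 -0.369  0.036] [ 0.485 -0.37   0.045]
handletip [0.573 0.157 0.116] [0.512 0.217 0.045]
hub [0.574 0.109 0.102] [0.521 0.154 0.045]
L [ 0.524 -0.171  0.058]
front [ 0.665 -0.148  0.058]
handle corner near [0.651 0.148 0.058]
far [0.479 0.135 0.058]
[ 0.657 -0.14   0.058]
[ 0.49  -0.157  0.058]
[0.475 0.145 0.058]
[0.633 0.147 0.058]
[[0.0, -0.965, -0.262, 0.076], [1.0, 0.0, -0.0, 0.002], [0.0, -0.262, 0.965, -0.168], [0.0, 0.0, 0.0, 1.0]] [[301.6, 0.0, 318.6], [0.0, 301.6, 201.5], [0.0, 0.0, 1.0]] 0.008681252857836363
```

View pics/crop1.png

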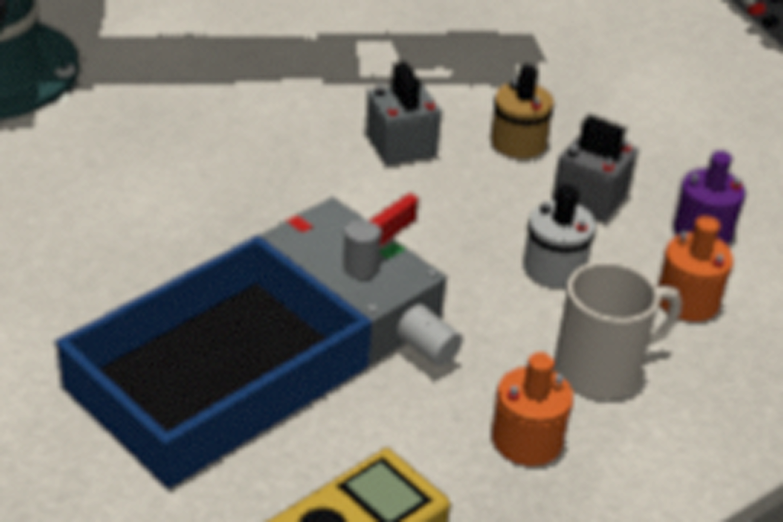

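Request:
{"name": "servo_tool", "arguments": {
  "commands": [-0.413, -0.346, -0.085, 0, 0, -26.3, 0.094, -0.413, -0.346, -0.085, 0, 0, -26.3, 0.094, -0.413, -0.346, -0.085, 0, 0, -26.3, 0.094, -0.413, -0.346, -0.085, 0, 0, -26.3, 0.094, -0.413, -0.346, -0.085, 0, 0, -26.3, 0.094, -0.413, -0.346, -0.085, 0, 0, -26.3, 0.094, -0.413, -0.346, -0.085, 0, 0, -26.3, 0.094, -0.413, -0.346, -0.085, 0, 0, -26.3, 0.094, -0.413, -0.346, -0.085, 0, 0, -26.3, 0.094, -0.413, -0.346, -0.085, 0, 0, -26.3, 0.094]
}}

```text
time: 2.3
tool_pos: [0.4616, -0.003, 0.3015]
ee_rot: [-3.141, 0.0, 3.136]
wrist_force: [-0.4, 0.0, -0.3]
width: 0.094
finger_force: 0.0
```

```bash
cat >> h.py <<'E'
def delta(xyz,yaw):
    T=pose(); d=T[:3,:3].T@(np.array(xyz)-T[:3,3]); G=R.from_euler("xyz",[np.pi,0,yaw])
    r=(R.from_matrix(T[:3,:3]).inv()*G).as_rotvec(degrees=True); return d.round(4),r.round(1)
E
python3 - <<'E'
from h import *
print(robot.get_obs()["tool_pos"],robot.get_obs()["ee_rot"]); s=shot("wrist","w1.png")
for k in ["bath","air_handle","block_a","can_a","decade"]:
    print(k,[(round(d["conf"],2),[int(x) for x in d["box"]]) for d in spotter.trace(k,s)])
E
```

```text
[ 0.46164925 -0.00302366  0.30152625] [-3.14107654e+00  1.86129285e-04  3.13576166e+00]
bath [(0.83, [197, 175, 258, 133]), (0.73, [7, 125, 109, 102])]
air_handle [(0.85, [382, 242, 75, 35]), (0.31, [203, 175, 258, 134])]
block_a [(0.93, [502, 81, 94, 64]), (0.38, [203, 175, 254, 135])]
can_a [(0.97, [574, 134, 62, 50]), (0.91, [379, 342, 44, 41]), (0.9, [488, 246, 60, 31]), (0.66, [598, 271, 41, 24])]
decade [(0.89, [6, 127, 113, 102]), (0.31, [202, 178, 253, 133])]
```

View pics/w1.png

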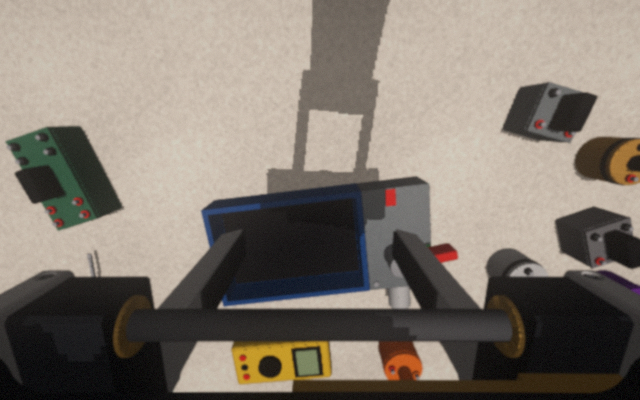

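The wrist view shows the bath from (203,210) to (369,290), with the deck ending at (429,179) and the red handle at (445,253) pointing to +y. The decade is at (65,175). The grey boxes are at (550,110) and (600,235), the brass can at (610,158) and the aluminium can at (515,265).

Run:
```python
from h import *
from scipy.optimize import least_squares
a=shot("scene");w=shot("wrist")
A={(-79,-114.5):(255,223),(79,-114.5):(292.2,255.7),(79,114.5):(362.6,216),(-79,114.5):(324,186.7),(79,210):(388.4,200.5),(-79,210):(349.8,173.3)}
W={(-79,-114.5):(203,210),(79,-114.5):(224,305),(79,114.5):(369,290),(-79,210):(429,178)}
def world(p,q): 
    x,y,z,t=q;c,s=np.cos(t),np.sin(t); P=np.array(p)/1000
    return np.c_[x+c*P[:,0]-s*P[:,1],y+s*P[:,0]+c*P[:,1],np.full(len(P),z)]
def f(q,sets): return np.concatenate([(proj(s,world(list(D),q))-np.array(list(D.values()))).ravel()*k for s,D,k in sets])
for n,S in dict(both=[(a,A,1),(w,W,1)],a=[(a,A,1)],w=[(w,W,1)]).items():
    r=least_squares(f,[.57,-.05,.058,0],args=(S,)); print(n,r.x.round(4),np.abs(r.fun).max().round(1), r.fun.round(1) if n!="a" else "")
for uv in [(457,252)]: print("handle tip top",onz(w,*uv,.104).round(3))
```

```text
both [ 0.5733 -0.0424  0.0527  0.1299] 2.7 [ 0.4 -0.4  2.   1.9  1.7 -1.1  0.2 -1.1  1.5 -1.2 -0.2 -1.4 -1.7 -1.2
  0.1 -0.8  0.1 -2.3 -1.5  2.7]
a [ 0.5578 -0.0361  0.037   0.1099] 1.1 
w [ 0.573  -0.0411  0.0552  0.1349] 2.1 [-1.7 -0.5  0.7  0.3  1.4 -2.  -0.2  2.1]
handle tip top [0.553 0.185 0.104]
```

Request:
{"name": "servo_tool", "arguments": {
  "commands": [-0.183, 0.003, 0.1, 0, 0, 0, 0.094, -0.183, 0.003, 0.1, 0, 0, 0, 0.094, -0.183, 0.003, 0.1, 0, 0, 0, 0.094, -0.183, 0.003, 0.1, 0, 0, 0, 0.094, -0.183, 0.003, 0.1, 0, 0, 0, 0.094, -0.183, 0.003, 0.1, 0, 0, 0, 0.094]
}}

```text
time: 3.45
tool_pos: [0.6433, 0.0036, 0.2027]
ee_rot: [-3.142, 0.001, -3.141]
wrist_force: [0.2, 0.1, 0.5]
width: 0.0938
finger_force: 0.0
```

Run:
```python
from h import *
w=shot("wrist","w2.png")
cv2.imwrite("pics/w2c.png",cv2.resize(cv2.convertScaleAbs(w["img"][0:290,130:530],alpha=1.8),None,fx=2,fy=2,interpolation=cv2.INTER_CUBIC))
```

```text
(no output)
```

View pics/w2c.png

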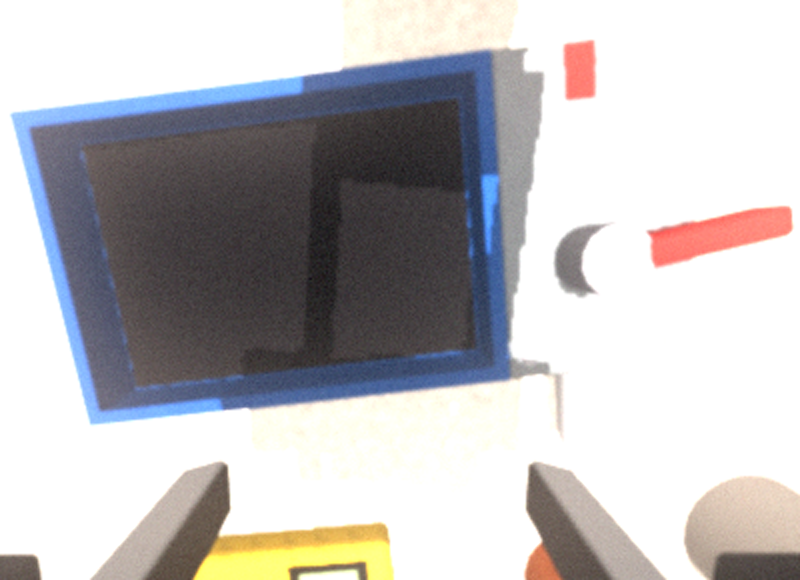

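Run:
```python
from h import *
from scipy.optimize import least_squares
w=shot("wrist")
D=[(-79,-114.5,58,136.5,57),(-79,114.5,58,375,25.5),(79,114.5,58,385,189),(79,-114.5,58,176,211),
(-71,-106.5,58,146.5,64),(-71,106.5,58,368,35),(71,106.5,58,377,183.5),(71,-106.5,58,181,204),
(-71,-106.5,8,172,72.5),(-71,106.5,8,359,49),(71,106.5,8,366.5,175),(71,-106.5,8,197.5,194)]
D=np.array(D,float)
def world(P,q):
    x,y,z,t=q;c,s=np.cos(t),np.sin(t);P=np.array(P)/1000
    return np.c_[x+c*P[:,0]-s*P[:,1],y+s*P[:,0]+c*P[:,1],z+P[:,2]]
r=least_squares(lambda q:(proj(w,world(D[:,:3],q))-D[:,3:]).ravel(),[.57,-.04,0,.13],loss="soft_l1")
print(r.x.round(4));print((proj(w,world(D[:,:3],r.x))-D[:,3:]).round(1).tolist())
q=r.x
print("hub/tip pred px",proj(w,world([[20,155,104],[20,230,104]],q)).round(1).tolist(), "axis,grip",world([[20,155,89],[20,210,89],[-35,155,89]],q).round(4).tolist())
g=world([[20,210,89]],q)[0]; g[2]=.2; print(delta(g,np.pi/2+q[3]))
```

```text
[ 0.5758 -0.0472 -0.0037  0.1149]
[[-0.2, -1.0], [-0.0, 0.4], [-0.7, 0.3], [-0.1, 1.4], [0.2, -0.0], [-1.0, 1.4], [-0.6, -0.6], [0.4, 0.6], [-0.8, -0.6], [1.1, -0.6], [2.4, -0.4], [1.5, -0.3]]
hub/tip pred px [[438.0, 130.5], [525.7, 120.2]] axis,grip [[0.5779, 0.1091, 0.0853], [0.5716, 0.1637, 0.0853], [0.5233, 0.1028, 0.0853]]
(array([0.0717, 0.1604, 0.0034]), array([ 0.1,  0.1, 83.4]))
```

Request:
{"name": "servo_tool", "arguments": {
  "commands": [0.076, 0.159, 0, 0, 0, 78.6, 0.05, 0.076, 0.159, 0, 0, 0, 78.6, 0.05, 0.076, 0.159, 0, 0, 0, 78.6, 0.05, 0.076, 0.159, 0, 0, 0, 78.6, 0.05, 0.076, 0.159, 0, 0, 0, 78.6, 0.05, 0.076, 0.159, 0, 0, 0, 78.6, 0.05, 0.076, 0.159, 0, 0, 0, 78.6, 0.05, 0.076, 0.159, 0, 0, 0, 78.6, 0.05, 0.076, 0.159, 0.06, 0, 0, 78.6, 0.05, 0.076, 0.159, 0.08, 0, 0, 78.6, 0.05]
}}

```text
time: 4.8
tool_pos: [0.5653, 0.1615, 0.1193]
ee_rot: [-3.138, -0.0, 1.77]
wrist_force: [-0.3, 1.0, 0.4]
width: 0.0501
finger_force: 0.0
```

Run:
```python
from h import *
w=shot("wrist","w3.png"); s=shot("scene"); print(robot.get_obs()["tool_pos"])
print("mug",onz(s,445,200,.095).round(3),[ (d["box"]) for d in spotter.trace("mug",w)])
```

```text
[0.56525626 0.16154037 0.11946948]
mug [0.74  0.258 0.095] [[493.6, 62.8, 144.0, 163.4], [297.1, 197.7, 41.2, 109.5]]
```

View pics/w3.png

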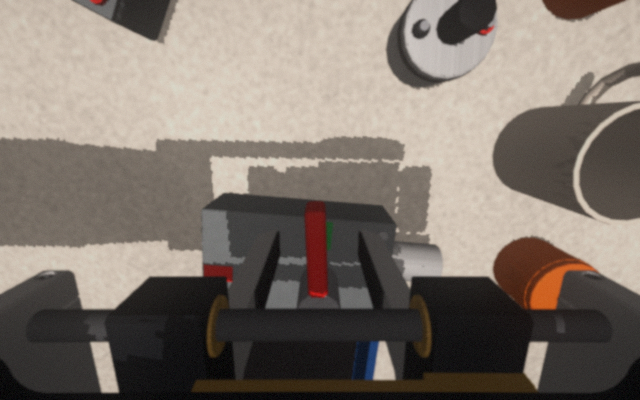

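The red arm (316,250) sits centred between the fingers and lined up with them, so I descend and close.

Request:
{"name": "servo_tool", "arguments": {
  "commands": [0, 0, 0.037, 0, 0, 0, 0.05, 0, 0, 0.037, 0, 0, 0, 0.05, 0, 0, 0.037, 0, 0, 0, 0, 0, 0, 0.037, 0, 0, 0, 0, 0, 0, 0.037, 0, 0, 0, 0, 0, 0, 0.037, 0, 0, 0, 0, 0, 0, 0.037, 0, 0, 0, 0]
}}

```text
time: 5.82
tool_pos: [0.5667, 0.1621, 0.0853]
ee_rot: [-3.14, -0.001, 1.769]
wrist_force: [-5.0, -0.9, 4.5]
width: 0.0138
finger_force: 30.0
```

```bash
cat > arc.py <<'E'
from h import *
import sys
# arc about axis a (world xy), from now, total angle (deg, + = CCW world), n rows
ax,ay,tot,n=map(float,sys.argv[1:5]); T=pose(); p0=T[:3,3]; print(p0,np.hypot(*(p0[:2]-[ax,ay])))
for i in range(1,int(n)+1):
    t=tot*i/n; Rz=R.from_euler("z",t,degrees=True).as_matrix(); c=np.array([ax,ay,p0[2]])
    d=T[:3,:3].T@(c+Rz@(p0-c)-p0); print(d.round(3).tolist(),round(-t,1))
E
python3 arc.py .578 .109 84 10
```

```text
[0.56666591 0.16210828 0.0852644 ] 0.054304245485209277
[-0.001, -0.008, 0.0] -8.4
[-0.003, -0.016, 0.0] -16.8
[-0.005, -0.023, 0.0] -25.2
[-0.009, -0.03, 0.0] -33.6
[-0.014, -0.036, 0.0] -42.0
[-0.02, -0.042, 0.0] -50.4
[-0.027, -0.046, 0.0] -58.8
[-0.034, -0.05, 0.0] -67.2
[-0.041, -0.052, 0.0] -75.6
[-0.049, -0.053, 0.0] -84.0
```

Request:
{"name": "servo_tool", "arguments": {
  "commands": [-0.001, -0.008, 0, 0, 0, -8.4, 0, -0.003, -0.016, 0, 0, 0, -16.8, 0, -0.005, -0.023, 0, 0, 0, -25.2, 0, -0.009, -0.03, 0, 0, 0, -33.6, 0, -0.014, -0.036, 0, 0, 0, -42, 0, -0.02, -0.042, 0, 0, 0, -50.4, 0, -0.027, -0.046, 0, 0, 0, -58.8, 0, -0.034, -0.05, 0, 0, 0, -67.2, 0, -0.041, -0.052, 0, 0, 0, -75.6, 0, -0.049, -0.053, 0, 0, 0, -84, 0]
}}

```text
time: 7.08
tool_pos: [0.5207, 0.1031, 0.0852]
ee_rot: [3.142, -0.01, -3.042]
wrist_force: [-14.3, -1.6, 11.2]
width: 0.0134
finger_force: 30.0
```

Request:
{"name": "servo_tool", "arguments": {
  "commands": [-0.001, -0.006, 0, 0, 0, -5, 0, -0.001, -0.006, 0, 0, 0, -5, 0, -0.001, -0.006, 0, 0, 0, -5, 0]
}}

```text
time: 7.45
tool_pos: [0.5215, 0.1006, 0.0851]
ee_rot: [3.134, -0.011, -2.96]
wrist_force: [-17.2, 6.4, 13.3]
width: 0.0144
finger_force: 30.0
```

Request:
{"name": "servo_tool", "arguments": {
  "commands": [0, 0, 0, 0, 0, 0, 0.05, 0, 0, 0, 0, 0, 0, 0.05, 0, 0, -0.06, 0, 0, 0, 0.05, 0, 0, -0.12, 0, 0, 0, 0.05, 0, 0, -0.14, 0, 0, 0, 0.05]
}}

```text
time: 8.07
tool_pos: [0.5294, 0.0974, 0.2298]
ee_rot: [-3.14, 0.01, -2.96]
wrist_force: [0.3, 0.4, -0.5]
width: 0.05
finger_force: 0.0
```

Request:
{"name": "servo_tool", "arguments": {
  "commands": [0.104, -0.449, 0, 0, 0, 10.4, 0.07, 0.104, -0.449, 0, 0, 0, 10.4, 0.07, 0.104, -0.449, 0, 0, 0, 10.4, 0.07, 0.104, -0.449, 0, 0, 0, 10.4, 0.07, 0.104, -0.449, 0, 0, 0, 10.4, 0.07, 0.104, -0.449, 0, 0, 0, 10.4, 0.07, 0.104, -0.449, 0, 0, 0, 10.4, 0.07, 0.104, -0.449, 0, 0, 0, 10.4, 0.07, 0.104, -0.449, 0, 0, 0, 10.4, 0.07]
}}

```text
time: 9.2
tool_pos: [0.5055, -0.3641, 0.2236]
ee_rot: [3.141, -0.0, 3.139]
wrist_force: [-0.1, 0.0, -0.9]
width: 0.0704
finger_force: 0.0
```

Run:
```python
from h import *
print(robot.get_obs()["tool_pos"],robot.get_obs()["ee_rot"])
w=shot("wrist"); s=shot("scene")
for k in ["decade"]: print(k,[(round(d["conf"],2),[int(x) for x in d["box"]]) for d in spotter.trace(k,w)])
A=cv2.convertScaleAbs(w["img"],alpha=1.5)[:300]; B=cv2.resize(s["img"][165:285,240:400],(400,300),interpolation=cv2.INTER_CUBIC)
C=np.zeros((600,800,3),np.uint8); C[:300,:640]=A; C[300:,:400]=cv2.convertScaleAbs(B,alpha=1.5)
S=shot("side"); C[300:,400:]=cv2.convertScaleAbs(cv2.resize(S["img"][165:255,270:390],(400,300),interpolation=cv2.INTER_CUBIC),alpha=1.3)
cv2.imwrite("pics/m4.png",C)
```

```text
[ 0.50549017 -0.36406935  0.2236007 ] [ 3.14062746e+00 -4.91491506e-04  3.13927174e+00]
decade [(0.87, [266, 85, 88, 130])]
```

View pics/m4.png

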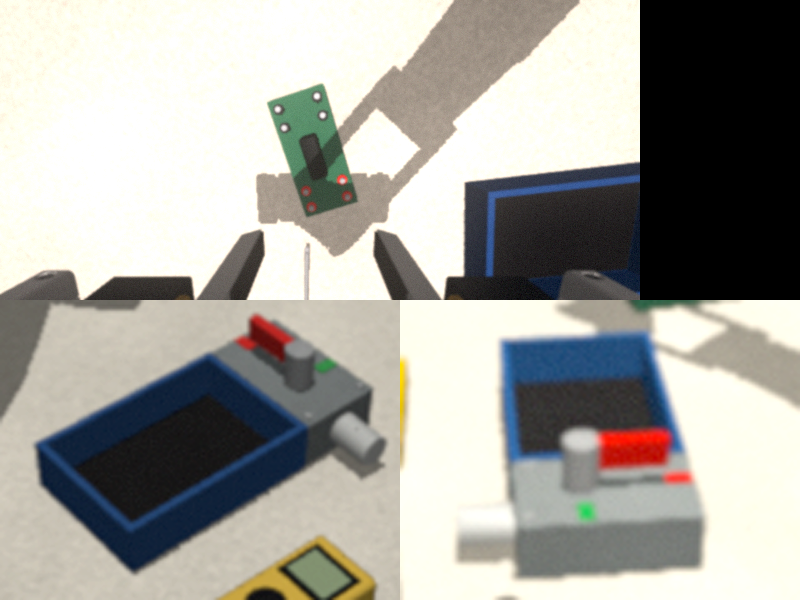

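Bottom panels: the handle now lies over the red mark, so the air is shut. In the wrist view the decade's lid corners are (268,101), (325,85), (356,202) and (308,215), and its fin is at (313,156).

```bash
cat >> h.py <<'E'
from scipy.optimize import least_squares
def bw(P,q):
    x,y,z,t=q;c,s=np.cos(t),np.sin(t);P=np.atleast_2d(P)/1000
    return np.c_[x+c*P[:,0]-s*P[:,1],y+s*P[:,0]+c*P[:,1],z+P[:,2]]
def fitp(sets,q0,fixz=False):
    # sets: list of (shot, rows [X,Y,Z mm,u,v])
    sets=[(s,np.array(D,float)) for s,D in sets]
    def f(q):
        q=np.array(q) if not fixz else np.array([q[0],q[1],q0[2],q[2]])
        return np.concatenate([(proj(s,bw(D[:,:3],q))-D[:,3:]).ravel() for s,D in sets])
    r=least_squares(f,q0 if not fixz else [q0[0],q0[1],q0[3]],loss="soft_l1"); return r.x,f(r.x)
E
python3 - <<'E'
from h import *
w=shot("wrist")
D=[(-67.5,-32,60,268,101),(-67.5,32,60,325,85),(67.5,32,60,356,202),(67.5,-32,60,308,215)]
q,r=fitp([(w,D)],[.47,-.37,0,.1]); print(q.round(4),r.round(1)); 
q0,r=fitp([(w,D)],[.47,-.37,0,.1],True); print(q0.round(4),r.round(1))
print(proj(w,bw([[0,0,96]],[q0[0],q0[1],0,q0[2]])), delta([q0[0],q0[1],.2],np.pi+q0[2]))
E
```

```text
[ 0.4691 -0.3645 -0.0123  0.2866] [ 0.5  1.   0.1 -0.6  0.4 -0.9 -3.3  0.5]
[ 0.468  -0.363   0.3028] [-0.9  0.   0.6 -3.3  3.8  0.3 -1.5  3. ]
[[315.12214057 157.96510312]] (array([ 0.0384, -0.002 ,  0.025 ]), array([ -0. ,   0. , -17.2]))
```

Request:
{"name": "servo_tool", "arguments": {
  "commands": [0.038, -0.002, 0.03, 0, 0, -17.2, 0.06, 0.038, -0.002, 0.05, 0, 0, -17.2, 0.06, 0.038, -0.002, 0.1, 0, 0, -17.2, 0.06, 0.038, -0.002, 0.146, 0, 0, -17.2, 0.06, 0.038, -0.002, 0.146, 0, 0, -17.2, 0.06, 0.038, -0.002, 0.146, 0, 0, -17.2, 0, 0.038, -0.002, 0.146, 0, 0, -17.2, 0, 0.038, -0.002, 0.146, 0, 0, -17.2, 0, 0.038, -0.002, 0.146, 0, 0, -17.2, 0, 0.038, -0.002, 0.146, 0, 0, -17.2, 0]
}}

```text
time: 10.7
tool_pos: [0.4784, -0.354, 0.0793]
ee_rot: [-3.13, -0.013, -2.867]
wrist_force: [1.8, -2.9, 5.0]
width: 0.0176
finger_force: 30.0
```

Request:
{"name": "servo_tool", "arguments": {
  "commands": [0, 0, -0.06, 0, 0, 0, 0, 0, 0, -0.12, 0, 0, 0, 0, 0, 0, -0.15, 0, 0, 0, 0]
}}

```text
time: 11.08
tool_pos: [0.4792, -0.3501, 0.229]
ee_rot: [-3.135, -0.015, -2.866]
wrist_force: [0.5, -0.8, -7.2]
width: 0.018
finger_force: 30.0
```

Run:
```python
from h import *
q=[.5758,-.0472,0,.1149]
p=bw([[0,-72,0]],q)[0]; p[2]=.23; print(p,delta(p,np.pi+q[3]))
```

```text
[ 0.58405461 -0.11872525  0.23      ] (array([-0.1639,  0.194 , -0.0047]), array([-0.5, -0.8,  9.2]))
```

Request:
{"name": "servo_tool", "arguments": {
  "commands": [-0.164, 0.194, 0, 0, 0, 9.2, 0, -0.164, 0.194, 0, 0, 0, 9.2, 0, -0.164, 0.194, 0, 0, 0, 9.2, 0, -0.164, 0.194, 0, 0, 0, 9.2, 0, -0.164, 0.194, 0, 0, 0, 9.2, 0, -0.164, 0.194, 0, 0, 0, 9.2, 0, -0.164, 0.194, 0, 0, 0, 9.2, 0]
}}

```text
time: 11.95
tool_pos: [0.5833, -0.121, 0.2223]
ee_rot: [-3.131, -0.016, -3.029]
wrist_force: [-0.2, -0.8, -5.3]
width: 0.0178
finger_force: 29.9
```

Run:
```python
from h import *
print(robot.get_obs()["tool_pos"],robot.get_obs()["ee_rot"],robot.get_obs()["joint_positions"].round(2))
w=shot("wrist"); S=shot("side")
C=np.zeros((590,800,3),np.uint8); C[:290,:640]=cv2.convertScaleAbs(w["img"][100:390],alpha=1.8)
C[290:,:400]=cv2.convertScaleAbs(cv2.resize(S["img"][120:255,250:430],(400,300),interpolation=cv2.INTER_CUBIC),alpha=1.3)
cv2.imwrite("pics/m5.png",C)
```

```text
[ 0.58333195 -0.12101489  0.22227258] [-3.13080197 -0.01633493 -3.02867017] [-0.29  0.2   1.23 -0.02  1.72 -1.98]
```

View pics/m5.png

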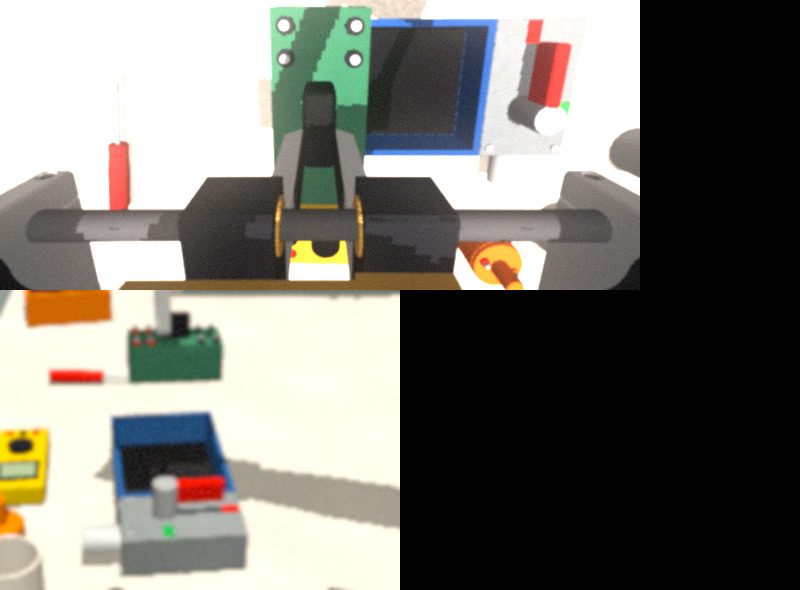

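Run:
```python
from h import *
w=shot("wrist"); w["X"]=np.array(w["hand_eye"])
for uv in [(272,109),(370,107.5),(285,126),(356,126)]:
    for z in (.019,): print(uv,onz(w,*uv,z).round(4))
print(onz(w,304,184,-.017),onz(w,334,184,-.017))
```

```text
(272, 109) [ 0.0807 -0.0263  0.019 ]
(370, 107.5) [0.0815 0.0317 0.019 ]
(285, 126) [ 0.0709 -0.0189  0.019 ]
(356, 126) [0.0709 0.0238 0.019 ]
[ 0.04288841 -0.0061252  -0.017     ] [ 0.04289137  0.00920281 -0.017     ]
```

Run:
```python
from h import *
w=shot("wrist"); q=np.array([.5758,-.0472,-.0037,.1149])
P=[[-79,114.5,58],[79,114.5,58],[-79,210,58],[79,210,58],[-71,106.5,8],[71,106.5,8]]
for z in(-.0037,0): q[2]=z; print(proj(w,bw(P,q)).round(1).tolist())
q[2]=0;t=bw([[13.5,-74,0]],q)[0]; t[2]=.14; print(t,delta(t,np.pi+q[3]))
cv2.imwrite("pics/m6.png",cv2.resize(cv2.convertScaleAbs(w["img"][95:275,360:600],alpha=1.6),None,fx=3.3,fy=3.3,interpolation=cv2.INTER_CUBIC))
```

```text
[[495.8, 117.4], [476.8, 254.0], [587.0, 116.9], [557.8, 254.4], [465.8, 125.1], [453.2, 233.1]]
[[497.7, 117.3], [478.3, 255.3], [590.0, 116.8], [560.2, 255.7], [467.2, 125.1], [454.4, 234.1]]
[ 0.59769489 -0.11916432  0.14      ] (array([-0.0149,  0.0015,  0.0836]), array([-0.7, -0.8, -0.1]))
```

View pics/m6.png

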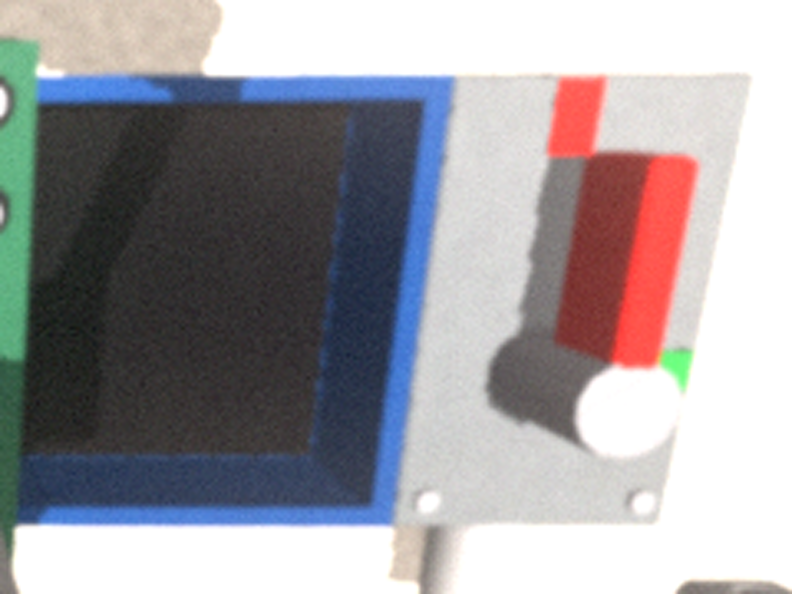

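Request:
{"name": "servo_tool", "arguments": {
  "commands": [-0.015, 0.002, 0, -0.7, -0.8, 0, 0, -0.015, 0.002, 0.06, -0.7, -0.8, 0, 0, -0.015, 0.002, 0.072, -0.7, -0.8, 0, 0, -0.015, 0.002, 0.072, -0.7, -0.8, 0, 0]
}}

```text
time: 12.65
tool_pos: [0.5982, -0.1173, 0.1507]
ee_rot: [3.14, -0.001, -3.027]
wrist_force: [0.3, -0.8, -5.9]
width: 0.0174
finger_force: 30.0
```

Run:
```python
from h import *
print(robot.get_obs()["tool_pos"],robot.get_obs()["ee_rot"])
w=shot("wrist"); q=np.array([.5758,-.0472,0,.1149])
print(bw([[0,0,0]],q), delta([.5977,-.1192,.15],np.pi+.1149))
I=cv2.convertScaleAbs(w["img"],alpha=1.6)
P=proj(w,bw([[-71,-106.5,58],[-71,106.5,58],[71,106.5,58],[71,-106.5,58]],q))
cv2.polylines(I,[P.round().astype(int)],True,(0,255,255),1)
cv2.imwrite("pics/m7.png",cv2.resize(I[0:300,200:520],None,fx=2,fy=2,interpolation=cv2.INTER_CUBIC))
```

```text
[ 0.59823783 -0.11726866  0.15074677] [ 3.14017965e+00 -8.80065861e-04 -3.02703456e+00]
[[ 0.5758 -0.0472  0.    ]] (array([ 0.002 , -0.0014,  0.0031]), array([-0. ,  0.2, -0. ]))
```

View pics/m7.png

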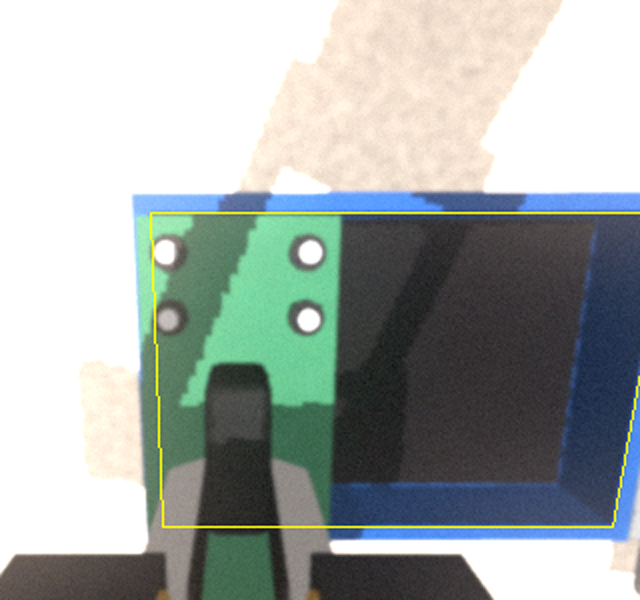

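Run:
```python
from h import *
w=shot("wrist"); q=np.array([.5758,-.0472,0,.1149])
def tb(p): d=p[:2]-q[:2]; c,s=np.cos(q[3]),np.sin(q[3]); return np.round([1000*(c*d[0]+s*d[1]),1000*(-s*d[0]+c*d[1])],1)
for uv in [(137,215),(340,215),(168,252),(310,252),(206,370),(268,370)]:
  for z in (.131,.120): print(uv,z,tb(onz(w,200+uv[0]/2,uv[1]/2,z)))
print("rim",[tb(onz(w,200+u/2,v/2,.058)) for u,v in [(151,212),(133,195),(628,540)]],"tcp",tb(robot.get_obs()["tool_pos"]))
```

```text
(137, 215) 0.131 [ -66.1 -101.5]
(137, 215) 0.12 [ -66.5 -103.2]
(340, 215) 0.131 [-66.1 -40.5]
(340, 215) 0.12 [-66.5 -38.7]
(168, 252) 0.131 [-55.3 -92.5]
(168, 252) 0.12 [-55.1 -93.7]
(310, 252) 0.131 [-55.3 -49.1]
(310, 252) 0.12 [-55.1 -47.9]
(206, 370) 0.131 [-18.5 -81.4]
(206, 370) 0.12 [-16.1 -82. ]
(268, 370) 0.131 [-18.5 -61.5]
(268, 370) 0.12 [-16.1 -60.9]
rim [array([ -69.8, -107.2]), array([ -76.5, -114.4]), array([ 80.7, 116. ])] tcp [ 16.1 -73. ]
```

Request:
{"name": "servo_tool", "arguments": {
  "commands": [0, 0, 0.03, 0, 0, 0, 0, 0, 0, 0.045, 0, 0, 0, 0, 0, 0, 0.055, 0, 0, 0, 0, 0, 0, 0.061, 0, 0, 0, 0, 0, 0, 0.061, 0, 0, 0, 0]
}}

```text
time: 13.38
tool_pos: [0.5946, -0.1204, 0.1108]
ee_rot: [-3.133, -0.002, -3.028]
wrist_force: [-38.7, 0.9, 52.9]
width: 0.0166
finger_force: 49.8
```

Request:
{"name": "servo_tool", "arguments": {
  "commands": [0, 0, -0.03, 0, 0, 0, 0, 0, 0, -0.062, 0, 0, 0, 0, 0, 0, -0.062, 0, 0, 0, 0]
}}

```text
time: 13.75
tool_pos: [0.6023, -0.1185, 0.1601]
ee_rot: [-3.136, 0.015, -3.027]
wrist_force: [0.3, 0.1, -5.6]
width: 0.0169
finger_force: 33.7
```

Run:
```python
from h import *
o=robot.get_obs(); print(o["tool_pos"],o["ee_rot"],o["wrist_force"],o["width"])
w=shot("wrist"); s=shot("scene"); S=shot("side")
C=np.zeros((600,800,3),np.uint8); C[:280,:400]=cv2.convertScaleAbs(w["img"][60:340,150:550],alpha=1.6)
C[:280,400:]=cv2.convertScaleAbs(cv2.resize(S["img"][140:250,270:427],(400,280),interpolation=cv2.INTER_CUBIC),alpha=1.3)
C[280:,:600]=cv2.convertScaleAbs(cv2.resize(s["img"][160:288,220:460],(600,320),interpolation=cv2.INTER_CUBIC),alpha=1.6)
cv2.imwrite("pics/m8.png",C)
```

```text
[ 0.60228808 -0.11845925  0.16005325] [-3.13624984  0.01450649 -3.02681759] [ 0.28940377  0.06390311 -5.55798252] 0.016916321929407174
```

View pics/m8.png

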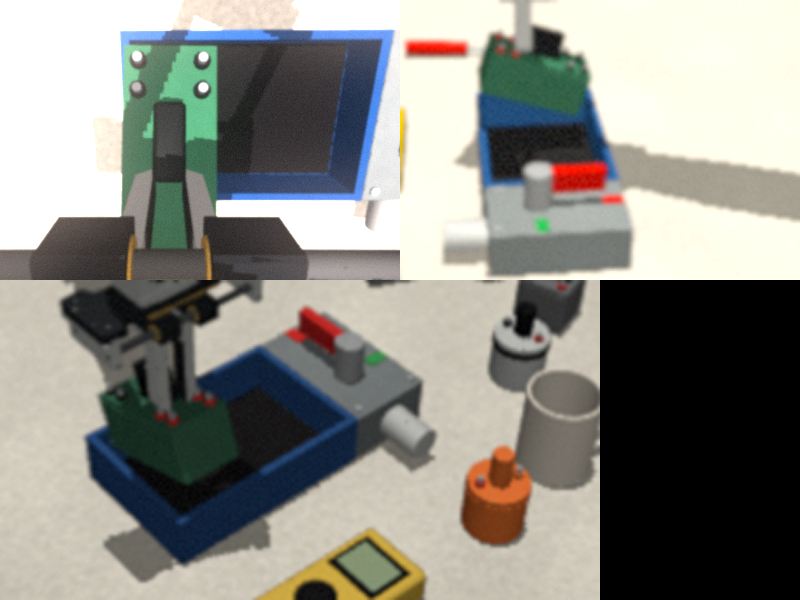

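Request:
{"name": "servo_tool", "arguments": {
  "commands": [0, 0, -0.05, 0, 0, 0, 0, 0.162, -0.165, -0.05, 0, 0, 0, 0, 0.162, -0.165, -0.05, 0, 0, 0, 0, 0.162, -0.165, -0.05, 0, 0, 0, 0, 0.162, -0.165, -0.05, 0, 0, 0, 0, 0.162, -0.165, -0.05, 0, 0, 0, 0, 0.162, -0.165, 0, 0, 0, 0, 0, 0.162, -0.165, 0.05, 0, 0, 0, 0, 0.162, -0.165, 0.068, 0, 0, 0, 0, 0.162, -0.165, 0.068, 0, 0, 0, 0]
}}

```text
time: 15.15
tool_pos: [0.458, -0.2988, 0.0842]
ee_rot: [3.141, 0.003, -3.025]
wrist_force: [-1.0, -0.2, -6.0]
width: 0.0181
finger_force: 30.0
```

Request:
{"name": "servo_tool", "arguments": {
  "commands": [0, 0, 0.005, 0, 0, 0, 0, 0, 0, 0.01, 0, 0, 0, 0, 0, 0, 0.01, 0, 0, 0, 0, 0, 0, 0.01, 0, 0, 0, 0.05, 0, 0, 0.01, 0, 0, 0, 0.05, 0, 0, -0.05, 0, 0, 0, 0.06, 0, 0, -0.11, 0, 0, 0, 0.06]
}}

```text
time: 16.02
tool_pos: [0.455, -0.2994, 0.194]
ee_rot: [3.139, -0.003, -3.027]
wrist_force: [1.2, 0.4, -0.5]
width: 0.0545
finger_force: 0.0
```

Run:
```python
from h import *
o=robot.get_obs(); print(o["tool_pos"],o["ee_rot"],o["joint_positions"].round(2))
print(delta([.49,-.3,.21],.115))
```

```text
[ 0.45496798 -0.29935729  0.19398155] [ 3.13859978e+00 -2.53991085e-03 -3.02741101e+00] [-0.69  0.08  1.42  0.    1.64 -2.37]
(array([-0.0347, -0.0046, -0.0161]), array([ -0.2,  -0.3, 180. ]))
```

Run:
```python
from h import *
w=shot("wrist")
print([(round(d["conf"],2),[int(x) for x in d["box"]]) for d in spotter.trace("decade",w)])
cv2.imwrite("pics/m9.png",cv2.resize(cv2.convertScaleAbs(w["img"][60:320,200:500],alpha=1.6),None,fx=2.3,fy=2.3,interpolation=cv2.INTER_CUBIC))
```

```text
[(0.7, [288, 125, 60, 123])]
```

View pics/m9.png

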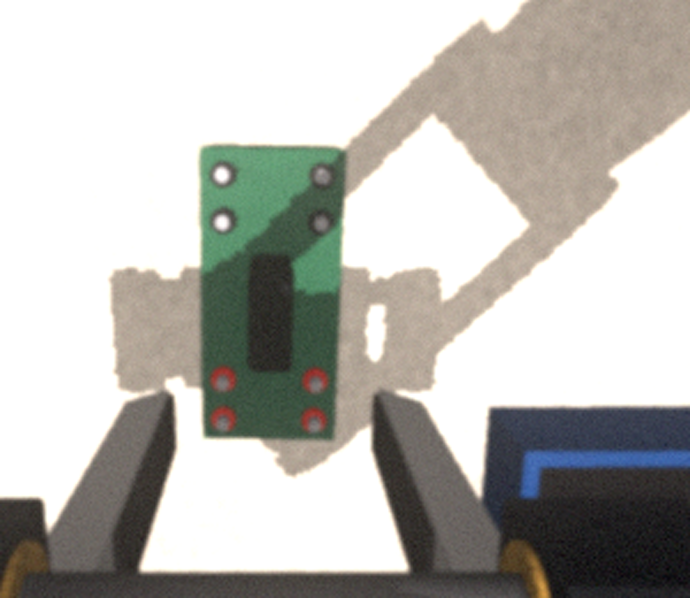

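The decade stands flat again: lid corners (287,124), (350,125), (345,250), (289,250), fin centre (317,196).

Run:
```python
from h import *
w=shot("wrist")
D=[(-67.5,-32,60,287.4,123.9),(-67.5,32,60,350.4,125.2),(67.5,32,60,345.2,250.4),(67.5,-32,60,289.1,250.4)]
for f in(False,True):
    q,r=fitp([(w,D)],[.45,-.3,0,.1],f); print(q.round(4),r.round(1))
Q=[q[0],q[1],0,q[2]]
print("fin ends pred",((proj(w,bw([[-22,0,96],[22,0,96],[22,0,60]],Q))-[200,60])*2.3).round(0).tolist())
print(delta([q[0],q[1],.078],np.pi+q[2]))
```

```text
[ 0.4581 -0.3033  0.0015  0.1011] [-0.8  0.5  0.7  0.1  0.8  0.1 -0.6 -0.9]
[ 0.4584 -0.3033  0.1007] [-0.7  0.7  0.6  0.3  0.6 -0.3 -0.5 -1.3]
fin ends pred [[271.0, 269.0], [270.0, 373.0], [271.0, 347.0]]
(array([ 0.0002, -0.0012,  0.1208]), array([-0.3,  0.4,  0.8]))
```

Request:
{"name": "servo_tool", "arguments": {
  "commands": [0, -0.003, 0.05, -0.3, 0.4, 0.8, 0.055, 0, -0.003, 0.1, -0.3, 0.4, 0.8, 0.055, 0, -0.003, 0.116, -0.3, 0.4, 0.8, 0.055, 0, -0.003, 0.116, -0.3, 0.4, 0.8, 0.055, 0, -0.003, 0.116, -0.3, 0.4, 0.8, 0, 0, -0.003, 0.116, -0.3, 0.4, 0.8, 0, 0, -0.003, 0.116, -0.3, 0.4, 0.8, 0, 0, -0.003, 0.116, -0.3, 0.4, 0.8, 0, 0, -0.003, 0.116, -0.3, 0.4, 0.8, 0]
}}

```text
time: 17.3
tool_pos: [0.457, -0.3018, 0.079]
ee_rot: [3.135, -0.005, -3.04]
wrist_force: [-0.1, 4.5, 3.8]
width: 0.0178
finger_force: 30.0
```

Request:
{"name": "servo_tool", "arguments": {
  "commands": [0, 0, -0.06, 0, 0, 0, 0, 0, 0, -0.1, 0, 0, 0, 0, 0, 0, -0.1, 0, 0, 0, 0]
}}

```text
time: 17.68
tool_pos: [0.4587, -0.3048, 0.1808]
ee_rot: [-3.142, -0.002, -3.041]
wrist_force: [0.3, -0.6, -6.7]
width: 0.018
finger_force: 30.0
```

```bash
cat >> h.py <<'E'
BATH=np.array([.5765,-.0470,0,.1149])
def tb(p): d=np.array(p[:2])-BATH[:2]; c,s=np.cos(BATH[3]),np.sin(BATH[3]); return np.round([1000*(c*d[0]+s*d[1]),1000*(-s*d[0]+c*d[1])],1)
E
python3 - <<'E'
from h import *
p=bw([[0,-72,180]],BATH)[0]; print(p,delta(p,np.pi+BATH[3]))
E
```

```text
[ 0.58475461 -0.11852525  0.18      ] (array([-0.1441,  0.1727,  0.0006]), array([-0. , -0.1, -0.8]))
```

Request:
{"name": "servo_tool", "arguments": {
  "commands": [-0.144, 0.173, 0, 0, 0, -0.8, 0, -0.144, 0.173, 0, 0, 0, -0.8, 0, -0.144, 0.173, 0, 0, 0, -0.8, 0, -0.144, 0.173, 0, 0, 0, -0.8, 0, -0.144, 0.173, 0.02, 0, 0, -0.8, 0, -0.144, 0.173, 0.03, 0, 0, -0.8, 0, -0.144, 0.173, 0.03, 0, 0, -0.8, 0]
}}

```text
time: 18.55
tool_pos: [0.5809, -0.1165, 0.1445]
ee_rot: [3.134, -0.013, -3.028]
wrist_force: [-0.7, -0.8, -6.3]
width: 0.0181
finger_force: 30.0
```

Run:
```python
from h import *
o=robot.get_obs(); print(o["tool_pos"],o["ee_rot"],tb(o["tool_pos"]))
w=shot("wrist"); cv2.imwrite("pics/m10.png",cv2.resize(cv2.convertScaleAbs(w["img"][0:280,180:560],alpha=1.6),None,fx=2.1,fy=2.1,interpolation=cv2.INTER_CUBIC))
```

```text
[ 0.58094639 -0.1164737   0.14445536] [ 3.1335115  -0.01256442 -3.0276425 ] [ -3.5 -69.5]
```

View pics/m10.png

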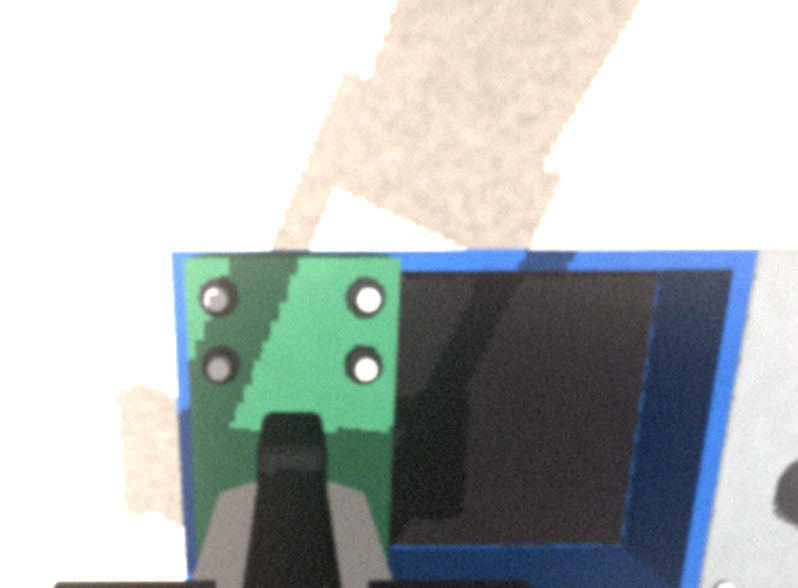

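Run:
```python
from h import *
w=shot("wrist")
f=lambda u,v,z: tb(onz(w,180+u/2.1,v/2.1,z))
print("lid",f(185,258,.1255),f(401,259,.1255),"rim outer",f(174,253,.058),f(755,251,.058),"inner",f(560,271,.058),f(730,270,.058))
o=robot.get_obs()
p=bw([[0,-72,144]],BATH)[0]; print(o["tool_pos"],delta(p,np.pi+BATH[3]))
```

```text
lid [-75.6 -99.1] [-75.3 -36.6] rim outer [ -77.5 -113.8] [-77.8 113.6] inner [-70.4  38.2] [-70.6 105.1]
[ 0.58256893 -0.11711577  0.14766285] (array([-0.002 , -0.0017,  0.0036]), array([ 0.3, -0.4, -0.1]))
```

The decade hangs over its row; its lid end at image row 123 is about 10 mm too far to -x, and the rim agrees with the bath pose. I shift and let it settle.

Run:
```python
from h import *
p=bw([[6.2,-74,145]],BATH)[0]; print(robot.get_obs()["tool_pos"],p,delta(p,np.pi+BATH[3]))
```

```text
[ 0.58256893 -0.11711577  0.14766285] [ 0.59114302 -0.11980125  0.145     ] (array([-0.0082, -0.0037,  0.0026]), array([ 0.3, -0.4, -0.1]))
```

Request:
{"name": "servo_tool", "arguments": {
  "commands": [-0.008, -0.003, 0, 0.3, -0.4, 0, 0, -0.008, -0.003, 0, 0.3, -0.4, 0, 0, -0.008, -0.003, 0, 0.3, -0.4, 0, 0, -0.008, -0.003, 0, 0.3, -0.4, 0, 0, -0.008, -0.003, 0, 0.3, -0.4, 0, 0]
}}

```text
time: 19.27
tool_pos: [0.5913, -0.1185, 0.1485]
ee_rot: [3.141, 0.001, -3.027]
wrist_force: [0.7, 0.5, -7.1]
width: 0.0172
finger_force: 30.0
```

```bash
cat > lid.py <<'E'
from h import *
# green lid and blue rim edges in the wrist view, bath coordinates
w=shot("wrist"); o=robot.get_obs(); print(o["tool_pos"].round(4),o["ee_rot"].round(3),tb(o["tool_pos"]))
I=cv2.medianBlur(w["img"],5); H=cv2.cvtColor(I,cv2.COLOR_BGR2HSV)
g=cv2.inRange(H,(60,70,20),(90,255,255)); b=cv2.inRange(H,(100,110,15),(125,255,255))
zl=o["tool_pos"][2]-.019
for c in (290,310,330,350):
    r=np.where(g[:230,c])[0]; rb=np.where(b[:230,c])[0]
    print(c,"lid top row",r[:1],tb(onz(w,c,r[0],zl)) if len(r) else "","blue first",rb[:1],tb(onz(w,c,rb[0],.058)) if len(rb) else "")
for c in (400,420,440):
    rb=np.where(b[:230,c])[0]
    if len(rb): print(c,"rim outer",tb(onz(w,c,rb[0],.058)))
for v in (140,155,170):
    r=np.where(g[v])[0]; rb=np.where(b[v])[0]
    if len(r): print(v,"lid cols",r[0],r[-1],tb(onz(w,r[0],v,zl)),tb(onz(w,r[-1],v,zl)),"rim",tb(onz(w,rb[0],v,.058)),tb(onz(w,rb[-1],v,.058)))
E
python3 lid.py
```

```text
[ 0.5913 -0.1185  0.1485] [ 3.141e+00  1.000e-03 -3.027e+00] [  6.5 -72.8]
290 lid top row [182] [-30.1 -89.4] blue first [106] [-78.7 -94.8]
310 lid top row [135] [-59.1 -76.6] blue first [] 
330 lid top row [122] [-66.7 -64.6] blue first [108] [-77.2 -62.1]
350 lid top row [121] [-67.3 -52.6] blue first [106] [-78.7 -45.7]
400 rim outer [-79.5  -5. ]
420 rim outer [-79.5  11.3]
440 rim outer [-78.7  27.7]
140 lid cols 269 370 [ -56.1 -101.6] [-56.1 -40.1] rim [-51.3 104.9] [-51.3 113.2]
155 lid cols 270 369 [ -47.  -101.3] [-47.  -40.3] rim [-38.8  78.5] [-38.8 113.1]
170 lid cols 270 369 [ -37.7 -101.7] [-37.7 -39.9] rim [-26.  77.] [-26.  112.9]
```

Request:
{"name": "servo_tool", "arguments": {
  "commands": [0, -0.002, 0.015, 0, 0, 0, 0, 0, -0.002, 0.03, 0, 0, 0, 0, 0, -0.002, 0.03, 0, 0, 0, 0, 0, -0.002, 0.03, 0, 0, 0, 0]
}}

```text
time: 19.82
tool_pos: [0.5915, -0.1205, 0.118]
ee_rot: [3.141, 0.001, -3.027]
wrist_force: [-0.3, 0.3, -6.3]
width: 0.0181
finger_force: 30.0
```

Inside the well without contact; continue to the floor.

Request:
{"name": "servo_tool", "arguments": {
  "commands": [0, 0, 0.015, 0, 0, 0, 0, 0, 0, 0.025, 0, 0, 0, 0, 0, 0, 0.031, 0, 0, 0, 0, 0, 0, 0.032, 0, 0, 0, 0, 0, 0, 0.032, 0, 0, 0, 0]
}}

```text
time: 20.45
tool_pos: [0.5913, -0.1204, 0.0871]
ee_rot: [3.141, 0.001, -3.027]
wrist_force: [-3.8, 0.6, 0.5]
width: 0.0176
finger_force: 30.0
```

Request:
{"name": "servo_tool", "arguments": {
  "commands": [0, 0, 0, 0, 0, 0, 0.04, 0, 0, 0, 0, 0, 0, 0.04, 0, 0, -0.02, 0, 0, 0, 0.04, 0, 0, -0.08, 0, 0, 0, 0.04, 0, 0, -0.14, 0, 0, 0, 0.04, 0, 0, -0.2, 0, 0, 0, 0.04]
}}

```text
time: 21.2
tool_pos: [0.5918, -0.1207, 0.2891]
ee_rot: [-3.141, 0.004, -3.027]
wrist_force: [0.9, -0.2, 0.2]
width: 0.0399
finger_force: 0.0
```

Request:
{"name": "servo_tool", "arguments": {
  "commands": [-0.025, 0.49, -0.035, 0, 0, 6.6, 0.094, -0.025, 0.49, -0.035, 0, 0, 6.6, 0.094, -0.025, 0.49, -0.035, 0, 0, 6.6, 0.094, -0.025, 0.49, -0.035, 0, 0, 6.6, 0.094, -0.025, 0.49, -0.035, 0, 0, 6.6, 0.094, -0.025, 0.49, -0.035, 0, 0, 6.6, 0.094, -0.025, 0.49, -0.035, 0, 0, 6.6, 0.094, -0.025, 0.49, -0.035, 0, 0, 6.6, 0.094, -0.025, 0.49, -0.035, 0, 0, 6.6, 0.094, -0.025, 0.49, -0.035, 0, 0, 6.6, 0.094]
}}

```text
time: 22.45
tool_pos: [0.5605, 0.3688, 0.3217]
ee_rot: [3.142, 0.002, 3.141]
wrist_force: [-0.2, 0.3, -1.5]
width: 0.0943
finger_force: 0.0
```

Run:
```python
from h import *
print(robot.get_obs()["tool_pos"],robot.get_obs()["ee_rot"])
w=shot("wrist","w11.png")
a=shot("scene","s11.png")
for s,n in((w,"w"),(a,"scene")):
  for k in ["block_a","can_a","decade","mug"]:
    for d in spotter.trace(k,s):
        if d["conf"]<.4: continue
        b=d["box"]; u,v=b[0]+b[2]/2,b[1]+b[3]/2; px=s["img"][d["region"]]; 
        print(n,k,round(d["conf"],2),[int(x) for x in b],np.median(px,0).astype(int),onz(s,u,v,.05).round(3))
```

```text
[0.56049426 0.36877215 0.32171421] [3.14152567e+00 1.99541994e-03 3.14106831e+00]
w block_a 0.77 [243, 1, 61, 73] [53 55 57] [0.383 0.312 0.05 ]
w block_a 0.72 [327, 146, 51, 57] [53 55 61] [0.565 0.421 0.05 ]
w can_a 0.98 [331, 64, 50, 50] [ 64 126 172] [0.446 0.423 0.05 ]
w can_a 0.96 [363, 211, 42, 50] [94 46 83] [0.662 0.473 0.05 ]
w can_a 0.73 [260, 187, 42, 50] [81 85 90] [0.622 0.313 0.05 ]
w can_a 0.6 [310, 250, 41, 49] [ 38  85 164] [0.728 0.391 0.05 ]
w can_a 0.6 [161, 277, 20, 25] [ 42  67 104] [0.756 0.128 0.05 ]
w can_a 0.59 [248, 0, 57, 73] [53 55 57] [0.383 0.316 0.05 ]
w decade 0.87 [0, 137, 45, 94] [22 27 22] [ 0.579 -0.067  0.05 ]
w mug 0.61 [218, 255, 73, 53] [63 70 77] [0.742 0.267 0.05 ]
scene block_a 0.89 [360, 126, 26, 36] [34 34 33] [0.392 0.302 0.05 ]
scene block_a 0.7 [426, 144, 30, 38] [29 29 30] [0.581 0.409 0.05 ]
scene can_a 0.84 [402, 229, 30, 38] [18 39 74] [0.801 0.12  0.05 ]
scene can_a 0.68 [458, 178, 28, 40] [15 36 73] [0.743 0.369 0.05 ]
scene can_a 0.62 [408, 127, 20, 30] [20 40 52] [0.461 0.421 0.05 ]
scene can_a 0.61 [466, 156, 26, 34] [46 21 44] [0.676 0.468 0.05 ]
scene can_a 0.58 [415, 168, 25, 35] [51 53 53] [0.638 0.303 0.05 ]
scene mug 0.64 [425, 193, 46, 47] [60 65 68] [0.763 0.261 0.05 ]
scene mug 0.43 [339, 171, 28, 31] [42 42 54] [0.528 0.129 0.05 ]
```

```bash
cat > est.py <<'E'
from h import *
from scipy.optimize import minimize
def hull(s,P,q):
    m=np.zeros((400,640),np.uint8); cv2.fillConvexPoly(m,cv2.convexHull(proj(s,bw(P,q)).round(2).astype(np.float32)*16).astype(np.int32),1,shift=4); return m
def box(a,b,z0,z1): return np.array([[x,y,z] for x in(-a,a) for y in(-b,b) for z in(z0,z1)],float)
def cyl(r,z0,z1):
    t=np.linspace(0,2*np.pi,24,endpoint=False); return np.array([[r*np.cos(i),r*np.sin(i),z] for i in t for z in(z0,z1)])
M={"block":(box(32,32,0,60),box(22,9,60,96)),"can":(cyl(32,0,60),cyl(11,60,96)),"decade":(box(67.5,32,0,60),box(22,9,60,96))}
def est(s,kind,xy,thr=30,z=0):
    B,F=M[kind]; H=max(45,40)
    c=proj(s,[[xy[0],xy[1],.05]])[0]; 
    ds=[d for d in spotter.trace({"block":"block_a","can":"can_a","decade":"decade"}[kind],s) if d["conf"]>.3]
    ds.sort(key=lambda d:np.hypot(d["box"][0]+d["box"][2]/2-c[0],d["box"][1]+d["box"][3]/2-c[1]))
    reg=ds[0]["region"].astype(np.uint8); V=cv2.GaussianBlur(s["img"].max(2),(3,3),0)
    dark=((V<thr)&(cv2.dilate(reg,np.ones((5,5)))>0)).astype(np.uint8)
    def cost(p,yaw=None):
        q=[p[0],p[1],z,p[2] if yaw is None else yaw]; f=hull(s,F,q); b=hull(s,B,q)|f
        g=lambda m,n:1-(m&n).sum()/max(1,(m|n).sum())
        return g(b,reg)+1.5*g(f,dark)
    best=None
    for y0 in ([0] if kind=="can" else np.arange(0,np.pi,np.pi/8)):
        r=minimize(cost,[xy[0],xy[1],y0],method="Nelder-Mead",options=dict(initial_simplex=np.array([[xy[0],xy[1],y0]]*4)+np.array([[0,0,0],[.012,0,0],[0,.012,0],[0,0,.25 if kind!="can" else 0.01]]),maxiter=150))
        if best is None or r.fun<best.fun: best=r
    return best.x,best.fun,dark,F,B
E
python3 - <<'E'
from est import *
w=shot("wrist"); I=cv2.convertScaleAbs(w["img"],alpha=1.6)
for k,xy in (("block",(.38,.312)),("can",(.446,.423)),("block",(.565,.421)),("can",(.622,.313))):
    x,f,dark,F,B=est(w,k,xy); V=w["img"].max(2)
    print(k,x.round(4),round(f,3),dark.sum())
    for P,c in((F,(0,255,255)),(B,(0,255,0))):
        cv2.polylines(I,[cv2.convexHull(proj(w,bw(P,[x[0],x[1],0,x[2]])).round().astype(np.int32))],True,c,1)
cv2.imwrite("pics/o11.png",cv2.resize(I[0:250,220:420],None,fx=2.4,fy=2.4,interpolation=cv2.INTER_CUBIC))
E
```

```text
block [ 0.3817  0.3126 -0.2737] 1.561 1
can [0.4462 0.4234 0.0024] 1.52 0
block [0.5624 0.42   1.9458] 1.575 0
can [0.6264 0.3136 0.0039] 1.53 0
```

View pics/o11.png

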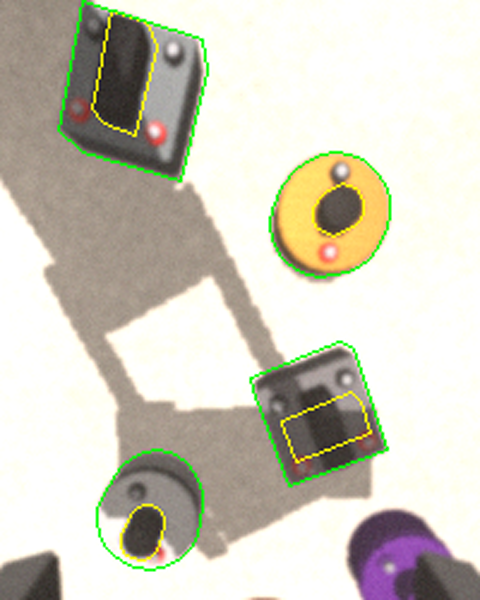

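The overlay shows good body fits for the four standards: grey box A, brass can, grey box B and aluminium can. The purple can at lower right is a decoy. A's fin runs along its fitted x, and B's fin is perpendicular to the fitted x, so B's yaw is 0.375. Both cans' terminals lie along world x, so closing the fingers along y is right.

Request:
{"name": "servo_tool", "arguments": {
  "commands": [0.179, -0.056, 0.1, 0, 0, 15.7, 0.055, 0.179, -0.056, 0.1, 0, 0, 15.7, 0.055, 0.179, -0.056, 0.1, 0, 0, 15.7, 0.055, 0.179, -0.056, 0.1, 0, 0, 15.7, 0.055, 0.179, -0.056, 0.16, 0, 0, 15.7, 0.055, 0.179, -0.056, 0.21, 0, 0, 15.7, 0.055, 0.179, -0.056, 0.241, 0, 0, 15.7, 0.055, 0.179, -0.056, 0.241, 0, 0, 15.7, 0.055, 0.179, -0.056, 0.241, 0, 0, 15.7, 0.055]
}}

```text
time: 24.32
tool_pos: [0.3823, 0.3139, 0.0821]
ee_rot: [3.139, 0.003, 2.867]
wrist_force: [0.6, -0.3, 1.0]
width: 0.055
finger_force: 0.0
```

Request:
{"name": "servo_tool", "arguments": {
  "commands": [0, 0, 0, 0, 0, 0, 0, 0, 0, 0, 0, 0, 0, 0, 0, 0, 0, 0, 0, 0, 0, 0, 0, 0, 0, 0, 0, 0, 0, 0, 0, 0, 0, 0, 0]
}}

```text
time: 24.95
tool_pos: [0.3811, 0.3131, 0.08]
ee_rot: [3.141, 0.0, 2.867]
wrist_force: [-0.2, -0.9, -1.3]
width: 0.0176
finger_force: 30.0
```

Request:
{"name": "servo_tool", "arguments": {
  "commands": [0, 0, -0.06, 0, 0, 0, 0, 0, 0, -0.12, 0, 0, 0, 0, 0, 0, -0.16, 0, 0, 0, 0, 0, 0, -0.16, 0, 0, 0, 0]
}}

```text
time: 25.45
tool_pos: [0.3826, 0.3142, 0.2436]
ee_rot: [3.135, 0.006, 2.867]
wrist_force: [0.4, -0.3, -3.3]
width: 0.0177
finger_force: 30.0
```

```bash
cat > to.py <<'E'
from h import *
import sys
x,y,z=map(float,sys.argv[1:4]); p=bw([[x,y,z]],BATH)[0]; o=robot.get_obs(); print(o["tool_pos"].round(4),tb(o["tool_pos"]),p.round(4),*delta(p,np.pi+BATH[3]))
E
python3 to.py -35 -1 240
```

```text
[0.3826 0.3142 0.2436] [-151.2  381.1] [ 0.5418 -0.052   0.24  ] [-0.2525 -0.3094  0.003 ] [  0.3   0.4 -22.3]
```

Request:
{"name": "servo_tool", "arguments": {
  "commands": [-0.253, -0.309, 0, 0, 0, -22.3, 0, -0.253, -0.309, 0, 0, 0, -22.3, 0, -0.253, -0.309, 0, 0, 0, -22.3, 0, -0.253, -0.309, 0, 0, 0, -22.3, 0, -0.253, -0.309, 0, 0, 0, -22.3, 0, -0.253, -0.309, 0, 0, 0, -22.3, 0, -0.253, -0.309, 0, 0, 0, -22.3, 0, -0.253, -0.309, 0.04, 0, 0, -22.3, 0, -0.253, -0.309, 0.08, 0, 0, -22.3, 0, -0.253, -0.309, 0.08, 0, 0, -22.3, 0]
}}

```text
time: 26.7
tool_pos: [0.5366, -0.052, 0.1525]
ee_rot: [3.136, -0.013, -3.027]
wrist_force: [0.2, 0.4, -3.7]
width: 0.0178
finger_force: 30.0
```

Request:
{"name": "servo_tool", "arguments": {
  "commands": [0, 0, 0, 0, 0, 0, 0, 0, 0, 0, 0, 0, 0, 0]
}}

```text
time: 26.95
tool_pos: [0.5422, -0.0528, 0.1624]
ee_rot: [-3.141, 0.005, -3.026]
wrist_force: [-0.5, -0.6, -2.6]
width: 0.0178
finger_force: 30.0
```

```bash
cat > hand.py <<'E'
from est import *
import sys
# held item: offset of its centre in the tool frame, from the wrist view
kind=sys.argv[1]; h=float(sys.argv[2]); w=shot("wrist"); o=robot.get_obs(); T=pose()
w["X"]=np.diag([1.,-1,-1,1])@np.array(w["hand_eye"])   # tool x, -y, -z : upright frame
c=proj(w,[[0,0,-.02]])[0]; z=-h
ds=[d for d in spotter.trace({"block":"block_a","can":"can_a"}[kind],w)]
print([(round(d["conf"],2),[int(i) for i in d["box"]]) for d in ds])
E
python3 to.py -35 -1 160; python3 hand.py block .08
python3 - <<'E'
from h import *
w=shot("wrist"); np.save("last.npy",w["img"]); print([(round(d["conf"],2),[int(i) for i in d["box"]]) for d in spotter.trace("decade",w)])
print("pred rim",proj(w,bw([[-79,-114.5,58],[-79,114.5,58],[79,114.5,58]],BATH)).round(0).tolist(),"pred block lid",proj(w,bw([[-67,-33,140],[-67,31,140],[-3,-33,140],[-3,31,140]],BATH)).round(0).tolist())
for c in (300,335,420): print(c,w["img"][60:240:6,c].tolist())
E
```

```text
[ 0.5422 -0.0528  0.1624] [-34.8  -1.8] [ 0.5418 -0.052   0.16  ] [0.0003 0.0008 0.0024] [-0.   0.3  0. ]
[(0.64, [270, 175, 95, 121])]
[(0.73, [201, 164, 81, 110])]
pred rim [[192.0, 154.0], [447.0, 154.0], [430.0, 308.0]] pred block lid [[268.0, 188.0], [368.0, 188.0], [272.0, 277.0], [364.0, 277.0]]
300 [[209, 226, 234], [207, 223, 232], [217, 229, 237], [210, 225, 234], [215, 229, 236], [206, 220, 230], [211, 225, 233], [213, 228, 235], [214, 228, 235], [212, 227, 234], [145, 158, 170], [136, 148, 160], [121, 131, 140], [119, 128, 139], [118, 129, 138], [61, 50, 45], [84, 61, 50], [58, 45, 43], [38, 38, 40], [52, 53, 54], [56, 56, 58], [59, 60, 59], [137, 138, 137], [137, 135, 136], [73, 73, 74], [70, 70, 71], [71, 72, 71], [66, 67, 67], [69, 72, 71], [71, 72, 77]]
335 [[121, 130, 141], [118, 128, 138], [124, 133, 143], [122, 130, 143], [176, 192, 203], [205, 219, 230], [215, 227, 235], [214, 226, 235], [210, 225, 234], [217, 229, 237], [209, 224, 233], [207, 222, 232], [209, 223, 233], [208, 222, 232], [210, 223, 232], [70, 55, 49], [150, 94, 60], [91, 64, 52], [38, 36, 41], [50, 48, 49], [56, 56, 58], [63, 64, 64], [141, 142, 140], [138, 139, 139], [101, 100, 100], [69, 68, 70], [68, 69, 69], [57, 58, 58], [43, 46, 43], [37, 36, 39]]
420 [[120, 131, 141], [124, 136, 147], [120, 132, 143], [121, 132, 141], [121, 131, 141], [123, 132, 144], [120, 132, 143], [179, 195, 208], [196, 211, 223], [211, 223, 233], [210, 224, 234], [212, 225, 234], [207, 221, 231], [210, 226, 234], [211, 224, 234], [68, 53, 48], [145, 91, 60], [93, 62, 46], [56, 46, 38], [52, 43, 36], [52, 40, 33], [49, 36, 33], [48, 34, 28], [49, 37, 27], [42, 29, 23], [45, 31, 24], [49, 36, 26], [46, 30, 22], [45, 27, 22], [45, 30, 22]]
```

The held box lines up with its slot: lid edge at row ~189 against 188 predicted, rim where expected. Lower it.

Request:
{"name": "servo_tool", "arguments": {
  "commands": [0, 0, 0.02, 0, 0, 0, 0, 0, 0, 0.035, 0, 0, 0, 0, 0, 0, 0.05, 0, 0, 0, 0, 0, 0, 0.065, 0, 0, 0, 0, 0, 0, 0.073, 0, 0, 0, 0, 0, 0, 0.074, 0, 0, 0, 0, 0, 0, 0.074, 0, 0, 0, 0]
}}

```text
time: 28.02
tool_pos: [0.5411, -0.0527, 0.0879]
ee_rot: [3.141, 0.001, -3.027]
wrist_force: [-4.3, 2.2, 6.1]
width: 0.0181
finger_force: 30.0
```

Request:
{"name": "servo_tool", "arguments": {
  "commands": [0, 0, 0, 0, 0, 0, 0.038, 0, 0, 0, 0, 0, 0, 0.038, 0, 0, -0.02, 0, 0, 0, 0.038, 0, 0, -0.08, 0, 0, 0, 0.038, 0, 0, -0.14, 0, 0, 0, 0.038, 0, 0, -0.16, 0, 0, 0, 0.038]
}}

```text
time: 28.78
tool_pos: [0.5429, -0.0533, 0.2517]
ee_rot: [-3.139, 0.01, -3.027]
wrist_force: [-0.3, 0.3, 0.1]
width: 0.0377
finger_force: 0.0
```

Request:
{"name": "servo_tool", "arguments": {
  "commands": [-0.075, 0.467, 0, 0, 0, -15, 0.055, -0.075, 0.467, 0, 0, 0, -15, 0.055, -0.075, 0.467, 0, 0, 0, -15, 0.055, -0.075, 0.467, 0, 0, 0, -15, 0.055, -0.075, 0.467, 0, 0, 0, -15, 0.055, -0.075, 0.467, 0, 0, 0, -15, 0.055, -0.075, 0.467, 0, 0, 0, -15, 0.055, -0.075, 0.467, 0, 0, 0, -15, 0.055, -0.075, 0.467, 0, 0, 0, -15, 0.055, -0.075, 0.467, 0, 0, 0, -15, 0.055]
}}

```text
time: 30.02
tool_pos: [0.5623, 0.419, 0.2463]
ee_rot: [-3.141, 0.001, -2.766]
wrist_force: [-0.6, -1.2, 0.5]
width: 0.0549
finger_force: 0.0
```

```bash
cat > scan.py <<'E'
from h import *
a=shot("scene")
for k in ["block_a","can_a","decade"]:
    print(k,[(round(d["conf"],2),[int(x) for x in d["box"]]) for d in spotter.trace(k,a) if d["conf"]>.3])
E
python3 scan.py
python3 - <<'E'
from est import *
o=robot.get_obs(); print(o["tool_pos"],o["ee_rot"])
w=shot("wrist"); x,f,*_=est(w,"block",(.5624,.42),60); print(x.round(4),f); p=list(x[:2])+[.08]; print(delta(p,np.pi+.375))
E
```

```text
block_a [(0.83, [285, 194, 32, 41]), (0.7, [256, 169, 137, 108]), (0.69, [425, 145, 30, 37])]
can_a [(0.87, [406, 130, 24, 29]), (0.87, [401, 224, 30, 44]), (0.66, [460, 180, 25, 34]), (0.65, [415, 167, 25, 33]), (0.63, [467, 156, 26, 34])]
decade [(0.75, [260, 206, 49, 47])]
[0.56253114 0.41827674 0.2472905 ] [-3.14154324e+00  2.00901243e-03 -2.76696816e+00]
[0.5633 0.4206 0.3701] 0.7233583719395246
(array([-0.0013,  0.0015,  0.1672]), array([0. , 0.1, 0. ]))
```

Request:
{"name": "servo_tool", "arguments": {
  "commands": [-0.001, 0.002, 0.06, 0, 0, 0, 0.055, -0.001, 0.002, 0.12, 0, 0, 0, 0.055, -0.001, 0.002, 0.155, 0, 0, 0, 0.055, -0.001, 0.002, 0.165, 0, 0, 0, 0.055, -0.001, 0.002, 0.165, 0, 0, 0, 0.055, -0.001, 0.002, 0.165, 0, 0, 0, 0, -0.001, 0.002, 0.165, 0, 0, 0, 0, -0.001, 0.002, 0.165, 0, 0, 0, 0, -0.001, 0.002, 0.165, 0, 0, 0, 0, -0.001, 0.002, 0.165, 0, 0, 0, 0]
}}

```text
time: 31.58
tool_pos: [0.5627, 0.4217, 0.0819]
ee_rot: [-3.141, 0.002, -2.765]
wrist_force: [0.3, -0.9, 1.1]
width: 0.0177
finger_force: 30.0
```

Request:
{"name": "servo_tool", "arguments": {
  "commands": [0, 0, -0.06, 0, 0, 0, 0, 0, 0, -0.12, 0, 0, 0, 0, 0, 0, -0.165, 0, 0, 0, 0, 0, 0, -0.165, 0, 0, 0, 0, 0, 0, -0.165, 0, 0, 0, 0]
}}

```text
time: 32.2
tool_pos: [0.5615, 0.4215, 0.2432]
ee_rot: [-3.141, -0.004, -2.765]
wrist_force: [0.3, -0.3, -3.5]
width: 0.0176
finger_force: 30.0
```

```bash
python3 to.py 35 -1 245
```

```text
[0.5615 0.4215 0.2432] [ 38.8 467.1] [ 0.6114 -0.044   0.245 ] [ 0.1248 -0.4512 -0.001 ] [-0.1 -0.2 15. ]
```

Request:
{"name": "servo_tool", "arguments": {
  "commands": [0.125, -0.451, 0, 0, 0, 15, 0, 0.125, -0.451, 0, 0, 0, 15, 0, 0.125, -0.451, 0, 0, 0, 15, 0, 0.125, -0.451, 0, 0, 0, 15, 0, 0.125, -0.451, 0, 0, 0, 15, 0, 0.125, -0.451, 0, 0, 0, 15, 0, 0.125, -0.451, 0, 0, 0, 15, 0, 0.125, -0.451, 0, 0, 0, 15, 0, 0.125, -0.451, 0, 0, 0, 15, 0, 0.125, -0.451, 0.04, 0, 0, 15, 0]
}}

```text
time: 33.45
tool_pos: [0.6129, -0.0431, 0.2071]
ee_rot: [3.141, 0.005, -3.027]
wrist_force: [0.6, -0.1, -2.8]
width: 0.0177
finger_force: 30.0
```

Request:
{"name": "servo_tool", "arguments": {
  "commands": [0, 0, 0.035, 0, 0, 0, 0, 0, 0, 0.04, 0, 0, 0, 0, 0, 0, 0.04, 0, 0, 0, 0, 0, 0, 0.04, 0, 0, 0, 0]
}}

```text
time: 33.95
tool_pos: [0.6128, -0.0431, 0.1685]
ee_rot: [-3.141, 0.004, -3.026]
wrist_force: [-0.4, -0.6, -2.3]
width: 0.0177
finger_force: 30.0
```

```bash
cat > chk.py <<'E'
from est import *
import sys
# placed and held items in the wrist view, bath frame (mm): args kind x y underside_z(mm) ...
w=shot("wrist"); o=robot.get_obs(); print(o["tool_pos"].round(4),tb(o["tool_pos"]),o["ee_rot"].round(3))
a=sys.argv[1:]
for i in range(0,len(a),4):
    p=bw([[float(a[i+1]),float(a[i+2]),0]],BATH)[0]
    try:
        x,f,*_=est(w,a[i],p[:2],60,float(a[i+3])/1000); print(a[i],tb(x[:2]),"yaw",round(np.degrees(x[2]-BATH[3]),1),round(f,2))
    except Exception as e: print(a[i],e)
E
python3 to.py 35 -1 165; python3 chk.py block 35 -1 85 block -35 -1 8
```

```text
[ 0.6128 -0.0431  0.1685] [36.5 -0.3] [ 0.6114 -0.044   0.165 ] [ 0.0016 -0.0007  0.0034] [-0.   0.2  0. ]
[ 0.6129 -0.0433  0.1686] [36.6 -0.5] [-3.141  0.005 -3.026]
block [37.5  0.9] yaw 179.7 0.9
block [-35.   -0.7] yaw 0.7 0.74
```

Request:
{"name": "servo_tool", "arguments": {
  "commands": [0.002, 0, 0.02, 0, 0, 0, 0, 0.002, 0, 0.035, 0, 0, 0, 0, 0.002, 0, 0.05, 0, 0, 0, 0, 0.002, 0, 0.065, 0, 0, 0, 0, 0.002, 0, 0.075, 0, 0, 0, 0, 0.002, 0, 0.079, 0, 0, 0, 0, 0.002, 0, 0.079, 0, 0, 0, 0]
}}

```text
time: 34.98
tool_pos: [0.61, -0.0434, 0.0896]
ee_rot: [3.141, 0.002, -3.027]
wrist_force: [-3.7, 1.3, 4.3]
width: 0.0176
finger_force: 30.0
```

Request:
{"name": "servo_tool", "arguments": {
  "commands": [0, 0, 0, 0, 0, 0, 0.038, 0, 0, 0, 0, 0, 0, 0.038, 0, 0, -0.02, 0, 0, 0, 0.038, 0, 0, -0.08, 0, 0, 0, 0.038, 0, 0, -0.14, 0, 0, 0, 0.038, 0, 0, -0.16, 0, 0, 0, 0.038]
}}

```text
time: 35.72
tool_pos: [0.6116, -0.0441, 0.2533]
ee_rot: [-3.139, 0.01, -3.027]
wrist_force: [0.4, 0.0, -0.2]
width: 0.0382
finger_force: 0.0
```

Request:
{"name": "servo_tool", "arguments": {
  "commands": [0.11, 0.483, 0, 0, 0, 6.6, 0.055, 0.11, 0.483, 0, 0, 0, 6.6, 0.055, 0.11, 0.483, 0, 0, 0, 6.6, 0.055, 0.11, 0.483, 0, 0, 0, 6.6, 0.055, 0.11, 0.483, 0, 0, 0, 6.6, 0.055, 0.11, 0.483, 0, 0, 0, 6.6, 0.055, 0.11, 0.483, 0, 0, 0, 6.6, 0.055, 0.11, 0.483, 0, 0, 0, 6.6, 0.055, 0.11, 0.483, 0, 0, 0, 6.6, 0.055, 0.11, 0.483, 0, 0, 0, 6.6, 0.055]
}}

```text
time: 36.98
tool_pos: [0.4454, 0.4233, 0.2472]
ee_rot: [-3.141, 0.001, 3.141]
wrist_force: [-0.1, 0.1, 0.1]
width: 0.0549
finger_force: 0.0
```

```bash
python3 scan.py
python3 - <<'E'
from est import *
o=robot.get_obs(); print(o["tool_pos"],o["ee_rot"])
w=shot("wrist"); x,f,*_=est(w,"can",(.4462,.4234),60); print(x.round(4),f); p=list(x[:2])+[.084]; print(delta(p,np.pi))
E
```

```text
block_a [(0.88, [299, 207, 37, 35]), (0.59, [284, 194, 29, 31])]
can_a [(0.92, [401, 225, 34, 47]), (0.82, [467, 155, 23, 34]), (0.74, [458, 178, 28, 37]), (0.68, [407, 129, 22, 29]), (0.6, [418, 170, 24, 32])]
decade [(0.97, [261, 209, 50, 45]), (0.49, [253, 174, 141, 98])]
[0.4461574  0.42218962 0.24774719] [3.14113435e+00 1.58507434e-03 3.13874102e+00]
[ 0.4451  0.4237 -0.0031] 0.4006525408869468
(array([0.0011, 0.0012, 0.1638]), array([ 0. ,  0.1, -0.1]))
```

Request:
{"name": "servo_tool", "arguments": {
  "commands": [0.001, 0.001, 0.06, 0, 0, 0, 0.055, 0.001, 0.001, 0.12, 0, 0, 0, 0.055, 0.001, 0.001, 0.15, 0, 0, 0, 0.055, 0.001, 0.001, 0.164, 0, 0, 0, 0.055, 0.001, 0.001, 0.164, 0, 0, 0, 0.055, 0.001, 0.001, 0.164, 0, 0, 0, 0, 0.001, 0.001, 0.164, 0, 0, 0, 0, 0.001, 0.001, 0.164, 0, 0, 0, 0, 0.001, 0.001, 0.164, 0, 0, 0, 0, 0.001, 0.001, 0.164, 0, 0, 0, 0]
}}

```text
time: 38.52
tool_pos: [0.4448, 0.4244, 0.0841]
ee_rot: [3.141, 0.002, 3.141]
wrist_force: [-1.0, -2.4, 2.2]
width: 0.0211
finger_force: 29.9
```

Request:
{"name": "servo_tool", "arguments": {
  "commands": [0, 0, -0.06, 0, 0, 0, 0, 0, 0, -0.12, 0, 0, 0, 0, 0, 0, -0.165, 0, 0, 0, 0, 0, 0, -0.165, 0, 0, 0, 0, 0, 0, -0.165, 0, 0, 0, 0]
}}

```text
time: 39.15
tool_pos: [0.4434, 0.424, 0.2452]
ee_rot: [-3.139, -0.003, 3.141]
wrist_force: [0.1, -0.9, -3.6]
width: 0.0213
finger_force: 30.0
```

```bash
python3 to.py -35 70 248
```

```text
[0.4434 0.424  0.2452] [-78.2 483.2] [0.5337 0.0185 0.248 ] [-0.0904 -0.4055 -0.0021] [-0.1 -0.2 -6.6]
```

Request:
{"name": "servo_tool", "arguments": {
  "commands": [-0.09, -0.406, 0, 0, 0, -6.6, 0, -0.09, -0.406, 0, 0, 0, -6.6, 0, -0.09, -0.406, 0, 0, 0, -6.6, 0, -0.09, -0.406, 0, 0, 0, -6.6, 0, -0.09, -0.406, 0, 0, 0, -6.6, 0, -0.09, -0.406, 0, 0, 0, -6.6, 0, -0.09, -0.406, 0, 0, 0, -6.6, 0, -0.09, -0.406, 0, 0, 0, -6.6, 0, -0.09, -0.406, 0.05, 0, 0, -6.6, 0, -0.09, -0.406, 0.075, 0, 0, -6.6, 0]
}}

```text
time: 40.4
tool_pos: [0.5311, 0.0197, 0.1675]
ee_rot: [3.139, -0.008, -3.026]
wrist_force: [-0.3, 1.4, -2.9]
width: 0.0209
finger_force: 30.0
```

Request:
{"name": "servo_tool", "arguments": {
  "commands": [0, 0, 0, 0, 0, 0, 0, 0, 0, 0, 0, 0, 0, 0, 0, 0, 0, 0, 0, 0, 0]
}}

```text
time: 40.78
tool_pos: [0.535, 0.0189, 0.175]
ee_rot: [-3.141, 0.004, -3.026]
wrist_force: [0.7, 0.2, -3.0]
width: 0.0217
finger_force: 30.0
```

```bash
python3 to.py -35 70 165; python3 chk.py can -35 70 86 block -35 -1 8 block 35 -1 8
```

```text
[0.535  0.0189 0.175 ] [-33.7  70.2] [0.5337 0.0185 0.165 ] [ 0.0013 -0.0002  0.01  ] [-0.   0.2  0. ]
[0.535  0.0187 0.1751] [-33.7  70.1] [-3.141  0.004 -3.027]
can [-31.2  71.7] yaw -6.6 0.81
block [-34.7   0.5] yaw -1.7 0.66
block [10.3  7.6] yaw 143.8 1.3
```

Request:
{"name": "servo_tool", "arguments": {
  "commands": [0.002, 0.001, 0.02, 0, 0, 0, 0, 0.002, 0.001, 0.035, 0, 0, 0, 0, 0.002, 0.001, 0.05, 0, 0, 0, 0, 0.002, 0.001, 0.065, 0, 0, 0, 0, 0.002, 0.001, 0.077, 0, 0, 0, 0, 0.002, 0.001, 0.083, 0, 0, 0, 0, 0.002, 0.001, 0.083, 0, 0, 0, 0]
}}

```text
time: 41.85
tool_pos: [0.5325, 0.0196, 0.092]
ee_rot: [3.141, 0.002, -3.027]
wrist_force: [-2.9, 0.3, 3.8]
width: 0.0215
finger_force: 30.0
```

Request:
{"name": "servo_tool", "arguments": {
  "commands": [0, 0, 0, 0, 0, 0, 0.042, 0, 0, 0, 0, 0, 0, 0.042, 0, 0, -0.02, 0, 0, 0, 0.042, 0, 0, -0.08, 0, 0, 0, 0.042, 0, 0, -0.14, 0, 0, 0, 0.042, 0, 0, -0.16, 0, 0, 0, 0.042]
}}

```text
time: 42.6
tool_pos: [0.5339, 0.019, 0.2558]
ee_rot: [-3.14, 0.01, -3.027]
wrist_force: [-0.4, -0.2, -0.4]
width: 0.0422
finger_force: 0.0
```

Request:
{"name": "servo_tool", "arguments": {
  "commands": [-0.127, 0.281, 0, 0, 0, 6.6, 0.055, -0.127, 0.281, 0, 0, 0, 6.6, 0.055, -0.127, 0.281, 0, 0, 0, 6.6, 0.055, -0.127, 0.281, 0, 0, 0, 6.6, 0.055, -0.127, 0.281, 0, 0, 0, 6.6, 0.055, -0.127, 0.281, 0, 0, 0, 6.6, 0.055, -0.127, 0.281, 0, 0, 0, 6.6, 0.055, -0.127, 0.281, 0, 0, 0, 6.6, 0.055]
}}

```text
time: 43.6
tool_pos: [0.6261, 0.3115, 0.2517]
ee_rot: [3.141, 0.002, 3.139]
wrist_force: [-0.5, -0.3, 0.4]
width: 0.0551
finger_force: 0.0
```

```bash
python3 scan.py
python3 - <<'E'
from est import *
o=robot.get_obs(); print(o["tool_pos"],o["ee_rot"])
w=shot("wrist"); x,f,*_=est(w,"can",(.6264,.3136),60); print(x.round(4),f); p=list(x[:2])+[.084]; print(delta(p,np.pi))
E
```

```text
block_a [(0.89, [299, 206, 39, 37]), (0.65, [284, 192, 31, 34])]
can_a [(0.94, [457, 179, 29, 35]), (0.71, [467, 157, 24, 32]), (0.7, [415, 166, 26, 36]), (0.63, [314, 183, 22, 36]), (0.63, [401, 227, 32, 42])]
decade [(0.56, [259, 209, 49, 44])]
[0.62607509 0.31176385 0.25171533] [3.14072224e+00 2.43660708e-03 3.13956863e+00]
[0.6258 0.3144 0.0057] 0.45538161516539727
(array([0.0005, 0.0021, 0.1673]), array([ 0. ,  0.1, -0.1]))
```

Request:
{"name": "servo_tool", "arguments": {
  "commands": [0, 0.002, 0.06, 0, 0, 0, 0.055, 0, 0.002, 0.12, 0, 0, 0, 0.055, 0, 0.002, 0.155, 0, 0, 0, 0.055, 0, 0.002, 0.168, 0, 0, 0, 0.055, 0, 0.002, 0.168, 0, 0, 0, 0.055, 0, 0.002, 0.168, 0, 0, 0, 0, 0, 0.002, 0.168, 0, 0, 0, 0, 0, 0.002, 0.168, 0, 0, 0, 0, 0, 0.002, 0.168, 0, 0, 0, 0, 0, 0.002, 0.168, 0, 0, 0, 0]
}}

```text
time: 45.15
tool_pos: [0.6268, 0.3143, 0.0837]
ee_rot: [-3.141, 0.003, 3.141]
wrist_force: [0.4, -3.5, 4.4]
width: 0.0216
finger_force: 29.9
```

Request:
{"name": "servo_tool", "arguments": {
  "commands": [0, 0, -0.06, 0, 0, 0, 0, 0, 0, -0.12, 0, 0, 0, 0, 0, 0, -0.165, 0, 0, 0, 0, 0, 0, -0.165, 0, 0, 0, 0, 0, 0, -0.165, 0, 0, 0, 0]
}}

```text
time: 45.78
tool_pos: [0.6249, 0.3149, 0.2432]
ee_rot: [-3.14, -0.005, 3.141]
wrist_force: [0.1, 0.7, -5.4]
width: 0.0219
finger_force: 30.0
```

```bash
python3 to.py 35 70 248
```

```text
[0.6249 0.3149 0.2432] [ 89.6 353.9] [0.6032 0.0266 0.248 ] [ 0.0216 -0.2883 -0.0042] [-0.1 -0.3 -6.6]
```

Request:
{"name": "servo_tool", "arguments": {
  "commands": [0.022, -0.288, 0, 0, 0, -6.6, 0, 0.022, -0.288, 0, 0, 0, -6.6, 0, 0.022, -0.288, 0, 0, 0, -6.6, 0, 0.022, -0.288, 0, 0, 0, -6.6, 0, 0.022, -0.288, 0, 0, 0, -6.6, 0, 0.022, -0.288, 0, 0, 0, -6.6, 0, 0.022, -0.288, 0.05, 0, 0, -6.6, 0, 0.022, -0.288, 0.075, 0, 0, -6.6, 0, 0.022, -0.288, 0.075, 0, 0, -6.6, 0, 0.022, -0.288, 0.075, 0, 0, -6.6, 0]
}}

```text
time: 47.02
tool_pos: [0.6039, 0.0277, 0.1722]
ee_rot: [3.141, 0.001, -3.026]
wrist_force: [-0.0, 0.2, -4.3]
width: 0.0211
finger_force: 30.0
```

```bash
python3 to.py 35 70 170; python3 chk.py can 35 70 86 can -35 70 8
```

```text
[0.6039 0.0277 0.1722] [35.8 71.1] [0.6032 0.0266 0.17  ] [ 0.0008 -0.0011  0.0022] [0. 0. 0.]
[0.6046 0.0275 0.1734] [36.4 70.8] [ 3.141e+00  3.000e-03 -3.026e+00]
can [36.  72.9] yaw -6.5 0.7
can [-35.2  72. ] yaw -6.4 1.54
```

Request:
{"name": "servo_tool", "arguments": {
  "commands": [0.001, -0.001, 0.02, 0, 0, 0, 0, 0.001, -0.001, 0.035, 0, 0, 0, 0, 0.001, -0.001, 0.05, 0, 0, 0, 0, 0.001, -0.001, 0.065, 0, 0, 0, 0, 0.001, -0.001, 0.077, 0, 0, 0, 0, 0.001, -0.001, 0.081, 0, 0, 0, 0, 0.001, -0.001, 0.081, 0, 0, 0, 0]
}}

```text
time: 48.05
tool_pos: [0.6033, 0.0259, 0.0919]
ee_rot: [3.141, 0.002, -3.027]
wrist_force: [-0.1, -0.1, -3.7]
width: 0.0211
finger_force: 30.0
```

Request:
{"name": "servo_tool", "arguments": {
  "commands": [0, 0, 0.002, 0, 0, 0, 0, 0, 0, 0.002, 0, 0, 0, 0, 0, 0, 0.002, 0, 0, 0, 0.042, 0, 0, 0.002, 0, 0, 0, 0.042, 0, 0, -0.02, 0, 0, 0, 0.042, 0, 0, -0.08, 0, 0, 0, 0.042, 0, 0, -0.14, 0, 0, 0, 0.042, 0.01, 0, -0.17, 0, 0, 0, 0.042, 0.01, -0.03, -0.17, 0, 0, 0, 0.042, 0.01, -0.03, -0.17, 0, 0, 0, 0.042]
}}

```text
time: 49.3
tool_pos: [0.5968, -0.0067, 0.2617]
ee_rot: [-3.141, 0.002, -3.029]
wrist_force: [0.8, -1.0, -1.8]
width: 0.0418
finger_force: 0.0
```

Request:
{"name": "servo_tool", "arguments": {
  "commands": [-0.07, 0, -0.04, 0, 0, 0, 0.05, -0.07, 0, -0.04, 0, 0, 0, 0.05, -0.07, 0, -0.04, 0, 0, 0, 0.05, -0.07, 0, -0.04, 0, 0, 0, 0.05]
}}

```text
time: 49.8
tool_pos: [0.6654, 0.0032, 0.3008]
ee_rot: [3.141, -0.0, -3.027]
wrist_force: [0.1, 0.7, -0.5]
width: 0.0501
finger_force: 0.0
```

```bash
python3 chk.py decade 0 -71 8 block -35 -1 8 block 35 -1 8 can -35 70 8 can 35 70 8; python3 scan.py
python3 - <<'E'
from h import *
o=robot.get_obs()
w=shot("wrist"); H=cv2.cvtColor(w["img"],cv2.COLOR_BGR2HSV); r=(cv2.inRange(H,(0,150,60),(6,255,255))|cv2.inRange(H,(174,150,60),(180,255,255)))
n,l,st,c=cv2.connectedComponentsWithStats(r)
print([(st[i].tolist(),c[i].round().tolist()) for i in range(1,n) if st[i,4]>40], "pred axis,tip shut",proj(w,bw([[20,155,104],[-55,155,104],[4,155,104]],BATH)).round().tolist())
g=bw([[-35,155,200]],BATH)[0]; print(o["tool_pos"],delta(g,np.pi+BATH[3]))
E
```

```text
[0.6652 0.0031 0.301 ] [93.9 39.6] [ 3.141 -0.    -3.027]
decade [  0.1 -72. ] yaw 180.1 0.9
block [-34.8   0.3] yaw 180.1 0.83
block [34.1  2.7] yaw 0.0 0.72
can [-35.3  72.1] yaw -6.7 1.04
can [35.6 71.2] yaw -6.2 1.02
block_a [(0.96, [286, 192, 28, 35]), (0.66, [299, 206, 38, 39])]
can_a [(0.83, [459, 178, 27, 39]), (0.78, [326, 198, 25, 26]), (0.76, [402, 227, 30, 42]), (0.71, [311, 183, 24, 31]), (0.63, [467, 156, 26, 33])]
decade [(0.61, [259, 209, 52, 45])]
[([405, 37, 22, 69, 984], [416.0, 70.0]), ([53, 162, 20, 63, 978], [62.0, 193.0])] pred axis,tip shut [[417.0, 120.0], [423.0, 49.0], [418.0, 105.0]]
[0.66577455 0.00280838 0.30168685] (array([0.1296, 0.1157, 0.1015]), array([ 0. ,  0.1, -0. ]))
```

Request:
{"name": "servo_tool", "arguments": {
  "commands": [0.13, 0.116, 0.1, 0, 0, 0, 0.045, 0.13, 0.116, 0.1, 0, 0, 0, 0.045, 0.13, 0.116, 0.1, 0, 0, 0, 0.045, 0.13, 0.116, 0.1, 0, 0, 0, 0.045, 0.13, 0.116, 0.1, 0, 0, 0, 0.045, 0.13, 0.116, 0.15, 0, 0, 0, 0.045, 0.13, 0.116, 0.17, 0, 0, 0, 0.045, 0.13, 0.116, 0.17, 0, 0, 0, 0.045, 0.13, 0.116, 0.17, 0, 0, 0, 0.045]
}}

```text
time: 51.48
tool_pos: [0.5261, 0.1028, 0.1339]
ee_rot: [-3.142, 0.006, -3.028]
wrist_force: [0.3, 0.2, 0.7]
width: 0.0449
finger_force: 0.0
```

```bash
python3 to.py -35 155 84
python3 - <<'E'
from h import *
w=shot("wrist"); H=cv2.cvtColor(w["img"],cv2.COLOR_BGR2HSV); r=(cv2.inRange(H,(0,120,40),(6,255,255))|cv2.inRange(H,(174,120,40),(180,255,255)))
n,l,st,c=cv2.connectedComponentsWithStats(r)
print([(st[i].tolist(),c[i].round().tolist()) for i in range(1,n) if st[i,4]>60])
for v in (180,200,220,240,260,280):
    x=np.where(r[v,200:450])[0]+200
    if len(x): print(v,x[0],x[-1])
print(proj(w,bw([[-55,148,104],[-55,162,104],[-10,148,104],[-10,162,104]],BATH)).round().tolist())
E
```

```text
[0.5261 0.1028 0.1339] [-32.9 154.6] [0.524 0.103 0.084] [0.0024 0.0004 0.0499] [-0.   0.3 -0.1]
[([308, 157, 18, 30, 514], [317.0, 171.0]), ([307, 189, 20, 91, 1726], [317.0, 234.0]), ([146, 229, 15, 14, 110], [155.0, 234.0]), ([77, 285, 8, 13, 72], [80.0, 291.0])]
180 309 325
200 307 326
220 307 326
240 216 326
260 308 326
[[307.0, 200.0], [328.0, 200.0], [308.0, 260.0], [327.0, 260.0]]
```

Request:
{"name": "servo_tool", "arguments": {
  "commands": [0.001, 0, 0.04, 0, 0, 0, 0.045, 0.001, 0, 0.05, 0, 0, 0, 0.045, 0.001, 0, 0.05, 0, 0, 0, 0.045, 0.001, 0, 0.05, 0, 0, 0, 0, 0.001, 0, 0.05, 0, 0, 0, 0, 0.001, 0, 0.05, 0, 0, 0, 0, 0.001, 0, 0.05, 0, 0, 0, 0, 0.001, 0, 0.05, 0, 0, 0, 0]
}}

```text
time: 52.52
tool_pos: [0.5232, 0.1022, 0.0822]
ee_rot: [-3.14, 0.002, -3.028]
wrist_force: [-1.2, -4.7, 4.7]
width: 0.0136
finger_force: 30.0
```

```bash
python3 - <<'E'
from h import *
print(bw([[20,155,0]],BATH)[0])
E
python3 arc.py .5786 .1093 -90 10
```

```text
[0.57859779 0.10927092 0.        ]
[0.52323176 0.10219773 0.08223022] 0.05582189579053475
[-0.001, 0.009, -0.0] 9.0
[-0.002, 0.017, -0.0] 18.0
[-0.006, 0.025, -0.0] 27.0
[-0.01, 0.033, -0.0] 36.0
[-0.016, 0.04, -0.0] 45.0
[-0.022, 0.045, -0.0] 54.0
[-0.03, 0.05, -0.0] 63.0
[-0.038, 0.054, -0.0] 72.0
[-0.046, 0.056, 0.0] 81.0
[-0.055, 0.057, 0.0] 90.0
```

Request:
{"name": "servo_tool", "arguments": {
  "commands": [-0.001, 0.009, 0, 0, 0, 9, 0, -0.002, 0.017, 0, 0, 0, 18, 0, -0.006, 0.025, 0, 0, 0, 27, 0, -0.01, 0.033, 0, 0, 0, 36, 0, -0.016, 0.04, 0, 0, 0, 45, 0, -0.022, 0.045, 0, 0, 0, 54, 0, -0.03, 0.05, 0, 0, 0, 63, 0, -0.038, 0.054, 0, 0, 0, 72, 0, -0.046, 0.056, 0, 0, 0, 81, 0, -0.055, 0.057, 0, 0, 0, 90, 0]
}}

```text
time: 53.78
tool_pos: [0.5701, 0.1601, 0.082]
ee_rot: [-3.138, 0.011, 1.678]
wrist_force: [-16.7, -17.5, 10.9]
width: 0.0133
finger_force: 30.0
```

Request:
{"name": "servo_tool", "arguments": {
  "commands": [-0.001, 0.006, 0, 0, 0, 5, 0, -0.001, 0.007, 0, 0, 0, 5, 0, -0.001, 0.007, 0, 0, 0, 5, 0, -0.001, 0.007, 0, 0, 0, 5, 0]
}}

```text
time: 54.28
tool_pos: [0.5702, 0.1597, 0.0818]
ee_rot: [-3.124, 0.012, 1.599]
wrist_force: [-21.2, -16.8, 16.3]
width: 0.0144
finger_force: 31.0
```

Request:
{"name": "servo_tool", "arguments": {
  "commands": [0, 0, 0, 0, 0, 0, 0.04, 0, 0, 0, 0, 0, 0, 0.04, 0, 0, -0.06, 0, 0, 0, 0.05, 0, 0, -0.11, 0, 0, 0, 0.05, 0, 0, -0.11, 0, 0, 0, 0.05, 0, 0, -0.11, 0, 0, 0, 0.05]
}}

```text
time: 55.02
tool_pos: [0.5775, 0.1664, 0.1906]
ee_rot: [3.142, -0.001, 1.599]
wrist_force: [-0.3, -0.0, -0.3]
width: 0.0502
finger_force: 0.0
```

```bash
cat > hang.py <<'E'
from h import *
w=shot("wrist"); print(robot.get_obs()["tool_pos"],robot.get_obs()["ee_rot"])
H=cv2.cvtColor(w["img"],cv2.COLOR_BGR2HSV); r=(cv2.inRange(H,(0,120,40),(6,255,255))|cv2.inRange(H,(174,120,40),(180,255,255)))
n,l,st,c=cv2.connectedComponentsWithStats(r); P=proj(w,bw([[20,210,104]],BATH))[0]
i=min((i for i in range(1,n) if st[i,4]>150),key=lambda i:np.hypot(*(c[i]-P))); print(st[i],c[i],P)
ys,xs=np.where(l==i); A=[]
for v in range(ys.min()+4,ys.max()-3,6):
    x=xs[ys==v]; A.append([tb(onz(w,e,v,.104)) for e in (x[0],x[-1])])
A=np.array(A); m=A.mean(1); print(A[[0,len(A)//2,-1]].tolist())
k=np.polyfit(m[:,1],m[:,0],1); print("arm angle from bath +y (deg, - = towards -x)",np.degrees(np.arctan(k[0])),"x at axis",np.polyval(k,155))
E
python3 hang.py
```

```text
[0.57695413 0.16618197 0.18939518] [-3.13936780e+00 -5.66440884e-04  1.59875429e+00]
[ 300  186   22   72 1093] [310.69441903 221.70814273] [311.14371861 213.35526991]
[[[14.1, 231.8], [25.3, 230.8]], [[12.2, 204.5], [25.5, 203.3]], [[12.1, 175.5], [25.7, 174.3]]]
arm angle from bath +y (deg, - = towards -x) 0.20804592323208615 x at axis 18.673577942561263
```

```bash
python3 scan.py; python3 -c "
from h import *
print(close_job())"
```

```text
block_a [(0.96, [300, 209, 35, 32]), (0.79, [286, 193, 27, 35])]
can_a [(0.93, [462, 180, 25, 35]), (0.87, [464, 155, 27, 36]), (0.73, [312, 184, 26, 29]), (0.64, [328, 198, 25, 25]), (0.58, [402, 225, 32, 43])]
decade [(0.69, [260, 209, 53, 46])]
the job is handed in; nothing more can be done
None
```

I shut the air while the bath was empty, packed all five standards (two grey boxes, brass can, aluminium can, long green box) flat on its floor, and turned the air fully on again. The job is handed in; the call returned no verdict. My first try at lowering the green box hit the rim (up to about 53 N), so I set it down, re-gripped it and then placed it cleanly.

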